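# Tip the toggles into the chest and hold its lid open

## Robot

A 6-joint arm with a two-finger parallel gripper is mounted at the origin on the work surface. World frame = base frame: x ahead of the robot, y to its left, z up, the work surface at z = 0. Lengths are in m, angles in rad, forces in N, time in s.
With the tool pointing down it reaches from about 0.25 to 0.8 m from the base axis. Payload 3.9 kg.
Tool frame: the origin (TCP) lies at the very end of the fingers, on their centre line; the grasp point (between the pads) lies 19 mm behind it; z points along the fingers, x is the direction in which the jaws open and shut, and the axes are right-handed (so a half turn about z gives the same grasp; the last joint's range is limited). The gripper opens to 85 mm and grips with 20 to 120 N. Pads are 22 mm wide; open, the fingers measure 114 mm over their backs; the gripper's body (76 mm by 85 mm) begins 54 mm behind the grasp point. The pads swing forward as they close: fully open they stand 13 mm farther back than shut.
Start: joints at [1.233, 0.26, -0.138, 1.173, 0, 1.571], TCP at [0.174, 0.495, 0.202] pointing down, gripper open.
Joint ranges: [-2.78, 2.78], [-0.83, 1.72], [-1.28, 1.37], [-1.9, 2.12], [-1.57, 1.48], [-3.14, 3.14]. Speed limits (rad/s): [2.57, 2.57, 3.14, 3.14, 3.14, 3.14].

## Interface

Orientations are given as [roll, pitch, yaw] about the fixed x, y, z axes, in that order (R = Rz(yaw) Ry(pitch) Rx(roll)).
In Python, from workcell import robot gives the robot as it stands.
- The arm moves only by the tool move_arm, never from a script. Its arguments are lists of equal length, an entry for each row: "dp": the shift along the tool's x, y, z in cm, a list of three; "roll": the turn about the tool's z in degrees. A call has 1 to 10 rows; each row shifts and turns the pose as measured when the row begins, along the tool's axes as they then stand; what a row does not reach is not made up. A row lasts 1/12 s, in which the tool goes at most 41.7 mm and 7.16 degrees, less where a joint would pass 70% of its speed; a pose out of reach is approached as far as the arm can. A call with a gripper value outside its range is refused whole. "jaw" is the closure, from 0 (fully open) to 1 (shut), set as the call begins (left out, the last holds). The fingers move at their own pace and stop on an object; "newtons" is the grip in N (left out, the last holds). Time passes only in rows, so rows that do not move let the fingers close. It gives the time, the measured TCP pose, the force and the opening at its end, in the units of the state.
- robot.get_obs(): the state, without advancing time (a new reading comes with each control period).
- robot.camera(name): name is "side" or "top" or "wrist"; returns the picture (400x640x3 uint8, red, green, blue); there is no depth.
- robot.camera_params(name): a dict with "camera_matrix" (3x3 intrinsics, pixels), "extrinsics" (4x4, takes a point from camera to world coordinates); the wrist camera has in their place "mount" (4x4, takes a point from camera to tool coordinates, whose origin is the TCP and whose axes are the tool frame's). Camera axes: x right, y up, looking along -z (the intrinsics and any distortion apply to the point x, -y, -z); pixel columns grow to the right and rows downward; lengths in m; the calibration is good to about 2 mm. A picture is of the moment at which its call begins: read the wrist's pose just before it. camera_params takes no time and is no camera call.
- robot.hand_in(): hands the job in, once; it reports no verdict.
The state is a dict: "time_s": time; "joint_pos": joint angles; "dq": joint speeds; "effort": joint torques, N m; "tool_pos": TCP position; "eef_rot": TCP orientation; "wrist_force": force on the tool from outside, world axes, zero at the start; "ft_torque": the same for the moment, N m; "width": finger opening in m.
Only numpy, scipy, OpenCV 4.12 (cv2) and the standard library are available. Lean on these libraries where they do the work, as an engineer would, in place of code of your own. Each camera call takes 0.05 s, during which the arm holds its last target. There are 200 camera calls.

## Task

Pour all six rubber toggles from the small scoop into the open tray at one end of the grey chest, with the chest's lid still shut, and stand the empty scoop upright on the bench again. Then lift the lid of the chest to about 50 degrees and keep holding it there so that a workmate can sort the toggles into the bin; the lid would fall shut, so finish while holding it still. Leave the other things on the bench where they are.

Things in the scene. Friction and masses are not known exactly. Their poses are not given: they have to be found in the camera images.
- chest: Grey steel two-part chest screwed to the bench, 170 (its x) x 340 (its y) x 100 mm high. Origin: centre of its underside. z up, +x away from the robot (the lid's hinge side), +y to the robot's left, turned by the chest's yaw (up to 0.2 rad either way). The +y end is an open tray (see tray_floor), the -y end the bin under the lid.
- tray_floor (a point): Centre of the inner floor of the chest's open tray, at (0, 100, 20) mm in the chest's frame. The tray is 160 (chest x) x 130 mm (chest y) inside; its wall tops are 80 mm above this floor, 100 mm above the bench; walls 5 mm.
- lid (a joint): Opening angle of the bin's steel lid in rad: 0 shut (level), grows as the handle edge rises, stop at 1.35. No catch, stay or spring: it falls shut from any angle unless held. Lid plate 170 x 202 x 6 mm, 0.25 to 0.46 kg with its handle. 50 degrees is 0.87 rad.
- lid_handle (a point): Middle of the lid's handle: a round bar 12 mm thick, about 100 mm long, parallel to the hinge (chest y), in the lid's plane, 45 mm (bar centre) in front of the lid's front edge on two 12 mm side arms, with free space between bar and lid edge. 103 mm above the bench when shut. The bar may turn between the fingers.
- lid_hinge (a point): Point on the hinge axis level with the handle's middle along the hinge: at the chest's far (+x) top edge, 100 mm above the bench; the axis is the chest's y. The handle's middle lies 215 mm from it towards chest -x and 3 mm above, when shut.
- scoop: Aluminium pouring scoop standing upright, 0.13 to 0.21 kg, holding the toggles. Origin: centre of the underside of its 54 x 54 mm base; z up; its pouring lip points along its own -x (towards the robot within 0.35 rad at the start). Two flat parallel side walls (outer faces y = +-27, x -27 to 27 mm, 70 mm high) can be gripped from above across y; back wall at x = 25 mm. May swap places with the jar.
- scoop_lip (a point): Middle of the scoop's pouring lip: at (-86, 0, 53) mm in the scoop's frame, axes as the scoop. The end of a straight chute, 54 mm wide outside, that leans 50 degrees from the vertical, up and out from the base's front edge.
- toggle0: One of six dark rubber lacing toggles, a rod with round ends 16 mm thick and 22 mm long, 12 g, lying in the scoop at the start. Origin: its centre; its y axis runs along it.
- toggle1: One of six dark rubber lacing toggles, a rod with round ends 16 mm thick and 22 mm long, 12 g, lying in the scoop at the start. Origin: its centre; its y axis runs along it.
- toggle2: One of six dark rubber lacing toggles, a rod with round ends 16 mm thick and 22 mm long, 12 g, lying in the scoop at the start. Origin: its centre; its y axis runs along it.
- toggle3: One of six dark rubber lacing toggles, a rod with round ends 16 mm thick and 22 mm long, 12 g, lying in the scoop at the start. Origin: its centre; its y axis runs along it.
- toggle4: One of six dark rubber lacing toggles, a rod with round ends 16 mm thick and 22 mm long, 12 g, lying in the scoop at the start. Origin: its centre; its y axis runs along it.
- toggle5: One of six dark rubber lacing toggles, a rod with round ends 16 mm thick and 22 mm long, 12 g, lying in the scoop at the start. Origin: its centre; its y axis runs along it.
- glue_jar: Bystander: jar with a steel cap, 64 mm wide, 85 mm high. It and the scoop may swap places. Origin: middle of its underside.
- spool: Bystander: wooden spool, 40 mm wide, 50 mm high. Origin: middle of its underside.
- hammer: Bystander: hammer lying along its own x. Origin: on its underside, near the middle.
- tin: Bystander: tin, 60 mm wide, 60 mm high. Origin: middle of its underside.
- shoe_last: Bystander: wooden shoe last, about 240 x 76 x 88 mm, long along its own x. Origin: middle of its underside.
- brush: Bystander: brush lying along its own x. Origin: on its underside, near the middle.
- sole_pad: Bystander: cork sole pad 90 x 200 x 12 mm. Origin: middle of its underside.
Mind the look-alikes: they are no part of the job. Leave any brown or orange look-alike of the scoop alone.

How it is judged:
On the way, in this order (a step that is already met when the one before it is completed fails the run):
1. the scoop, held, is tipped over the tray (angle between scoop's own z axis and vertical above 0.6 rad and horizontal distance between scoop_lip and tray_floor below 0.15 m and contact force between the fingers and scoop above 0.3 N), for 0.05 s.
2. all six toggles lie in the open tray, the lid still shut (x of toggle0 in the frame of chest between -0.085 and 0.085 m and y of toggle0 in the frame of chest between 0.03 and 0.17 m and z of toggle0 in the frame of chest between 0.015 and 0.09 m and x of toggle1 in the frame of chest between -0.085 and 0.085 m and y of toggle1 in the frame of chest between 0.03 and 0.17 m and z of toggle1 in the frame of chest between 0.015 and 0.09 m and x of toggle2 in the frame of chest between -0.085 and 0.085 m and y of toggle2 in the frame of chest between 0.03 and 0.17 m and z of toggle2 in the frame of chest between 0.015 and 0.09 m and x of toggle3 in the frame of chest between -0.085 and 0.085 m and y of toggle3 in the frame of chest between 0.03 and 0.17 m and z of toggle3 in the frame of chest between 0.015 and 0.09 m and x of toggle4 in the frame of chest between -0.085 and 0.085 m and y of toggle4 in the frame of chest between 0.03 and 0.17 m and z of toggle4 in the frame of chest between 0.015 and 0.09 m and x of toggle5 in the frame of chest between -0.085 and 0.085 m and y of toggle5 in the frame of chest between 0.03 and 0.17 m and z of toggle5 in the frame of chest between 0.015 and 0.09 m and value of joint lid below 0.1 rad), for 0.2 s.
3. the scoop stands upright on the bench, let go, the lid still shut (height (world z) of scoop between -0.008 and 0.008 m and angle between scoop's own z axis and vertical below 0.12 rad and contact force between the fingers and scoop below 0.05 N and value of joint lid below 0.1 rad), for 0.2 s.
At the end, for the whole second after the job is handed in: The lid is held still (under 0.1 rad/s) by the fingers at 50 degrees, plus or minus 8 (0.733 to 1.012 rad), nothing else propping it; all six toggles lie in the open tray below its wall tops; the scoop stands upright (within 0.12 rad) on the bench, let go and not touching the chest (value of joint lid between 0.733 and 1.012 rad and velocity of joint lid between -0.1 and 0.1 rad/s and contact force between the fingers and chest above 0.3 N and contact force between scoop and chest below 0.05 N and height (world z) of scoop between -0.008 and 0.008 m and angle between scoop's own z axis and vertical below 0.12 rad and contact force between the fingers and scoop below 0.05 N and x of toggle0 in the frame of chest between -0.085 and 0.085 m and y of toggle0 in the frame of chest between 0.03 and 0.17 m and z of toggle0 in the frame of chest between 0.015 and 0.09 m and x of toggle1 in the frame of chest between -0.085 and 0.085 m and y of toggle1 in the frame of chest between 0.03 and 0.17 m and z of toggle1 in the frame of chest between 0.015 and 0.09 m and x of toggle2 in the frame of chest between -0.085 and 0.085 m and y of toggle2 in the frame of chest between 0.03 and 0.17 m and z of toggle2 in the frame of chest between 0.015 and 0.09 m and x of toggle3 in the frame of chest between -0.085 and 0.085 m and y of toggle3 in the frame of chest between 0.03 and 0.17 m and z of toggle3 in the frame of chest between 0.015 and 0.09 m and x of toggle4 in the frame of chest between -0.085 and 0.085 m and y of toggle4 in the frame of chest between 0.03 and 0.17 m and z of toggle4 in the frame of chest between 0.015 and 0.09 m and x of toggle5 in the frame of chest between -0.085 and 0.085 m and y of toggle5 in the frame of chest between 0.03 and 0.17 m and z of toggle5 in the frame of chest between 0.015 and 0.09 m); the arm keeps its last pose, push and grip.
It fails at once if another thing on the bench was moved by more than 40 mm (distance of any of glue_jar, spool, hammer, tin, shoe_last, brush, sole_pad from where it was at the start of the episode above 0.04 m).
It also fails if it takes over 72 s, if anything falls off the work surface, if the arm or the gripper's body presses on something with over 40 N, if the wrist force passes 120 N, or if a joint passes its speed limit or range.

## Working session

There is one attempt and no reset: what is moved stays moved. The work goes in short steps, Python scripts to look and compute and a tool call to move; the robot and the scene stay as the last step left them, time stands still between calls to the robot, and variables do not carry over. Pictures are saved under pics/ and viewed, about 8 in all and at most 12, crops included, and the job is handed in when it is done.

Besides the shell and the picture viewer there is one more tool, called as name(argument=value, ...), one argument or row to a line, values as JSON. move_arm: Moves the arm, as the interface text tells. Its arguments: {"type":"object","properties":{"dp":{"type":"array","items":{"type":"array","items":{"type":"number"}}},"roll":{"type":"array","items":{"type":"number"}},"jaw":{"type":"number"},"newtons":{"type":"number"}},"required":["dp","roll"]}

```bash
ls; mkdir -p pics
python3 - <<'E'
from workcell import robot
import cv2,numpy as np
for n in("top","side"):
    im=robot.camera(n); cv2.imwrite(f"pics/{n}0.png",im[:,:,::-1])
    p=robot.camera_params(n); print(n,{k:np.round(np.array(v),4).tolist() if not isinstance(v,str) else v for k,v in p.items()})
p=robot.camera_params("wrist");print({k:np.round(np.array(v),4).tolist() for k,v in p.items()})
o=robot.get_obs();print(o)
E
```

```text
pics
top {'camera_matrix': [[363.8839, 0.0, 316.33], [0.0, 363.8839, 201.6663], [0.0, 0.0, 1.0]], 'extrinsics': [[-0.0259, 0.9947, -0.0993, 0.3589], [-0.9995, -0.024, 0.0206, -0.0217], [0.0181, 0.0998, 0.9948, 1.1281], [0.0, 0.0, 0.0, 1.0]]}
side {'camera_matrix': [[465.1578, 0.0, 324.9604], [0.0, 465.1578, 200.9218], [0.0, 0.0, 1.0]], 'extrinsics': [[0.9983, 0.0221, -0.0542, 0.3573], [-0.0581, 0.484, -0.8732, -1.3173], [0.0069, 0.8748, 0.4844, 0.8174], [0.0, 0.0, 0.0, 1.0]]}
{'camera_matrix': [[305.0865, 0.0, 320.6143], [0.0, 305.0865, 194.7394], [0.0, 0.0, 1.0]], 'mount': [[1.0, -0.0008, 0.0004, 0.0009], [-0.0007, -0.9663, -0.2573, -0.0659], [0.0005, 0.2573, -0.9663, -0.1737], [0.0, 0.0, 0.0, 1.0]]}
{'time_s': 0.1, 'joint_pos': array([ 1.23304172e+00,  2.60599570e-01, -1.39240047e-01,  1.17270295e+00,
        3.91369022e-05,  1.57079435e+00]), 'dq': array([ 0.00113264, -0.00149087,  0.00268167, -0.00014792, -0.00161194,
       -0.00105859]), 'effort': array([ 1.04544542e-04, -4.06506693e+01,  2.54527938e+01,  1.01022102e-02,
        4.41042096e-05, -8.70777882e-06]), 'tool_pos': array([0.17373584, 0.49471566, 0.20135803]), 'eef_rot': array([-3.14155351e+00,  1.74623777e-03,  1.23304369e+00]), 'wrist_force': array([ 0.00889716, -0.75276235,  1.20344774]), 'ft_torque': array([-0.06015689, -0.03235746,  0.01224439]), 'width': 0.08526429908922396}
```

View pics/top0.png

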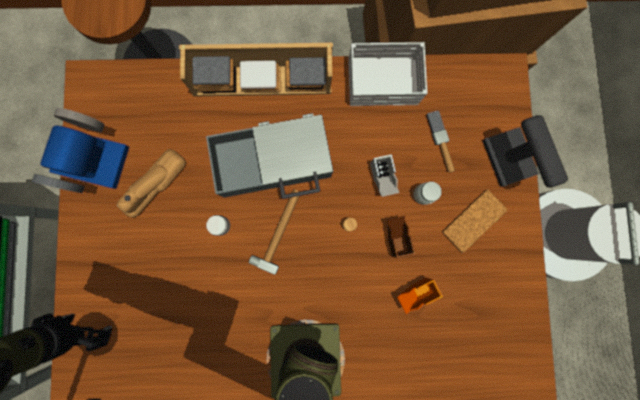

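View pics/side0.png

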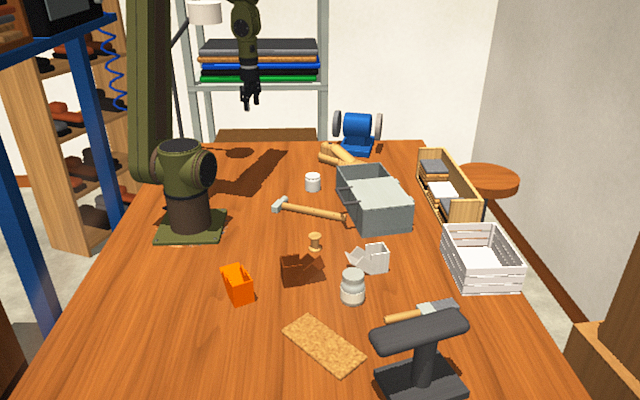

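The top view shows the chest around (270,155) with its tray at left (235,165) and handle at (298,187). The grey scoop is at (385,170), the jar at (428,192), and the brown and orange ones are look-alikes. The side view confirms this. I'll zoom in to measure corners.

```bash
cat > h.py <<'E'
from workcell import robot
import cv2,numpy as np
def ray(n,uv):
    p=robot.camera_params(n);K=np.array(p["camera_matrix"]);E=np.array(p["extrinsics"])
    d=np.linalg.inv(K)@[uv[0],uv[1],1.];d=E[:3,:3]@(d*[1,-1,-1]);return E[:3,3],d
def onz(n,uv,z):
    o,d=ray(n,uv);return o+d*(z-o[2])/d[2]
def proj(n,P):
    p=robot.camera_params(n);K=np.array(p["camera_matrix"]);E=np.array(p["extrinsics"])
    c=E[:3,:3].T@(np.array(P)-E[:3,3]);c=c*[1,-1,-1];u=K@c;return u[:2]/u[2]
def crop(n,x0,y0,x1,y1,s,f):
    im=robot.camera(n)[:,:,::-1];cv2.imwrite(f"pics/{f}.png",cv2.resize(im[y0:y1,x0:x1],None,fx=s,fy=s,interpolation=cv2.INTER_CUBIC));return im
E
python3 - <<'E'
from h import *
im=crop("top",200,105,440,225,3.33,"t1")
im=crop("side",270,150,430,310,3.7,"s1")
E
```

```text
(no output)
```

View pics/t1.png

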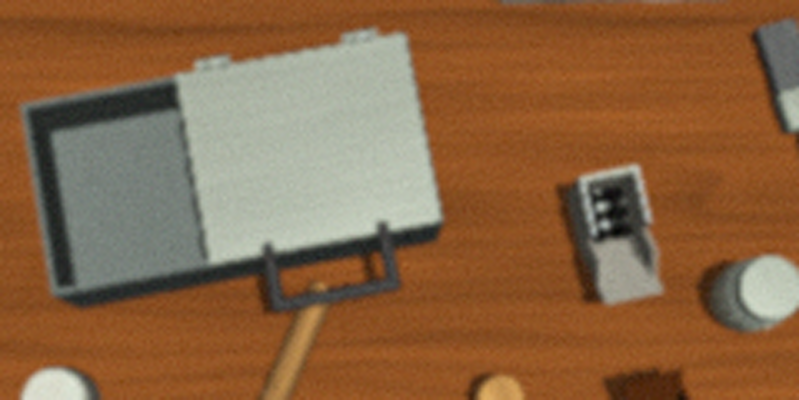

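The crop shows the chest rim corners at (22,105), (55,290), (408,33) and (440,222). The handle bar runs from (275,303) to (398,282), the scoop's rear rim from (581,178) to (638,166), and its lip from (605,303) to (662,291).

Run:
```python
from h import *
f=lambda u,v:(200+(u+.5)/3.33-.5,105+(v+.5)/3.33-.5)
g=lambda u,v,z:onz("top",f(u,v),z)
A=g(22,105,.1);B=g(55,290,.1);C=g(408,33,.104);D=g(440,222,.104)
for n,P in zip("ABCD",(A,B,C,D)):print(n,P.round(4))
for a,b in((A,B),(C,D),(A,C),(B,D)):print(np.linalg.norm(a-b).round(4),np.degrees(np.arctan2(*(b-a)[[1,0]])).round(1))
c=(A+B+C+D)/4;print("chest c",c.round(4))
h1=g(275,303,.103);h2=g(398,282,.103);print("handle",h1.round(4),h2.round(4),((h1+h2)/2).round(4))
r1=g(581,178,.07);r2=g(638,166,.07);l1=g(605,303,.053);l2=g(662,291,.053)
print("rear",r1.round(4),r2.round(4),"lip",l1.round(4),l2.round(4))
d=(r1+r2)/2-(l1+l2)/2;print("scoop axis len",np.linalg.norm(d[:2]),"yaw",np.degrees(np.arctan2(d[1],d[0])))
u=d/np.linalg.norm(d[:2]);u[2]=0
print("base c from rear",((r1+r2)/2-u*.027).round(4),"from lip",((l1+l2)/2+u*.086).round(4))
for n,P in(("jar",g(775,285,.085)),("spool",g(500,392,.05))):print(n,P.round(3))
h=onz("top",(263,265),.03);print("hammer head",h.round(3), onz("top",(217,225),.06).round(3))
```

```text
A [0.6584 0.2686 0.1   ]
B [0.4967 0.24   0.1   ]
C [ 0.7145 -0.0664  0.104 ]
D [ 0.5472 -0.0893  0.104 ]
0.1643 -170.0
0.1689 -172.2
0.3398 -80.5
0.3332 -81.3
chest c [0.6042 0.0882 0.102 ]
handle [0.4807 0.0532 0.103 ] [ 0.4963 -0.0519  0.103 ] [0.4885 0.0006 0.103 ]
rear [ 0.5903 -0.2185  0.07  ] [ 0.6001 -0.2699  0.07  ] lip [ 0.4796 -0.2384  0.053 ] [ 0.4893 -0.2902  0.053 ]
scoop axis len 0.11253377299312031 yaw 10.306370349330246
base c from rear [ 0.5686 -0.249   0.07  ] from lip [ 0.5691 -0.2489  0.053 ]
jar [ 0.488 -0.382  0.085]
spool [ 0.402 -0.142  0.05 ]
hammer head [0.283 0.119 0.03 ] [0.404 0.248 0.06 ]
```

View pics/s1.png

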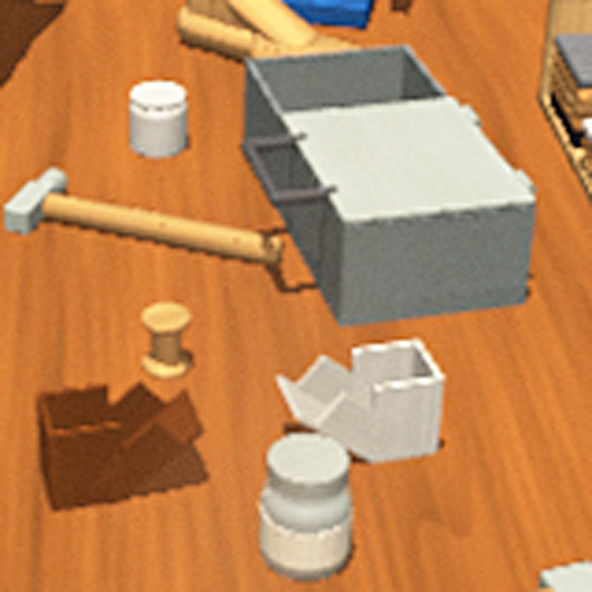

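Side view: the scoop stands with its lip towards the robot, its flat box at the rear, and clear space around it. The tool can't be tilted by command. I'll grip the scoop forward of centre and pivot it in the fingers, using the tray's rim as a stop.

move_arm(
  dp=[
    [0,0,0],
    [0,0,0],
    [0,0,0],
    [0,0,0],
    [0,0,0],
    [0,0,0],
  ],
  roll=[-6,-6,-6,-6,-6,0],
  jaw=0,
)

```text
time_s: 0.7
tool_pos: [0.1734, 0.4936, 0.1999]
eef_rot: [-3.139, 0.004, 1.781]
wrist_force: [0.2, 1.1, 0.8]
width: 0.0856
```

```bash
cat >> h.py <<'E'
from scipy.spatial.transform import Rotation as Ro
def st(P=None,yaw=None):
    o=robot.get_obs();R=Ro.from_euler("xyz",o["eef_rot"]).as_matrix()
    print("t",round(o["time_s"],2),"tcp",o["tool_pos"].round(4),"rot deg",np.degrees(o["eef_rot"]).round(1),"F",o["wrist_force"].round(1),"w",round(o["width"],4),"q",o["joint_pos"].round(2))
    if P is not None: print("dp cm",(R.T@(np.array(P)-o["tool_pos"])*100).round(2))
    if yaw is not None: print("roll",round((np.degrees(o["eef_rot"][2])-yaw+180)%360-180,1))
E
python3 -c "
from h import *
a=np.radians(10.3);st([.569-.008*np.cos(a),-.249-.008*np.sin(a),.2],100.3)"
```

```text
t 0.7 tcp [0.1734 0.4936 0.1999] rot deg [-179.9    0.2  102.1] F [0.2 1.1 0.8] w 0.0856 q [ 1.23  0.26 -0.14  1.17  0.    1.02]
dp cm [-80.86  22.36   0.28]
roll 1.8
```

move_arm(
  dp=[
    [-4,1.1,0],
    [-4,1.1,0],
    [-4,1.1,0],
    [-4,1.1,0],
    [-4,1.1,0],
    [-4,1.1,0],
    [-4,1.1,0],
    [-4,1.1,0],
    [-4,1.1,0],
    [-4,1.1,0],
  ],
  roll=[1.8,0,0,0,0,0,0,0,0,0],
)

```text
time_s: 1.53
tool_pos: [0.3503, 0.1209, 0.1985]
eef_rot: [3.14, -0.0, 1.737]
wrist_force: [0.9, -0.0, -0.3]
width: 0.0855
```

```bash
python3 -c "
from h import *
a=np.radians(10.3);st([.569-.008*np.cos(a),-.249-.008*np.sin(a),.2],100.3)"
```

```text
t 1.53 tcp [0.3503 0.1209 0.1985] rot deg [179.9  -0.   99.5] F [ 0.9 -0.  -0.3] w 0.0855 q [ 0.33 -0.01 -0.46  1.11  0.    0.17]
dp cm [-40.11  14.65  -0.13]
roll -0.8
```

move_arm(
  dp=[
    [-3.9,1.4,0],
    [-3.9,1.4,0],
    [-3.9,1.4,0],
    [-3.9,1.4,0],
    [-3.9,1.4,0],
    [-3.9,1.4,0],
    [-3.9,1.4,0],
    [-3.9,1.4,0],
    [-3.9,1.4,0],
    [-3.9,1.4,0],
  ],
  roll=[-0.8,0,0,0,0,0,0,0,0,0],
)

```text
time_s: 2.37
tool_pos: [0.5472, -0.2466, 0.1993]
eef_rot: [3.136, -0.002, 1.716]
wrist_force: [0.6, -0.4, -0.5]
width: 0.0854
```

```bash
python3 -c "
from h import *
a=np.radians(10.3);st([.569-.008*np.cos(a),-.249-.008*np.sin(a),.033],100.3)
im=robot.camera('wrist');cv2.imwrite('pics/w1.png',im[:,:,::-1])"
```

```text
t 2.37 tcp [ 0.5472 -0.2466  0.1993] rot deg [ 1.797e+02 -1.000e-01  9.830e+01] F [ 0.6 -0.4 -0.5] w 0.0854 q [-0.43  0.39  0.04  1.22  0.   -0.57]
dp cm [-0.61  1.22 16.64]
roll -2.0
```

View pics/w1.png

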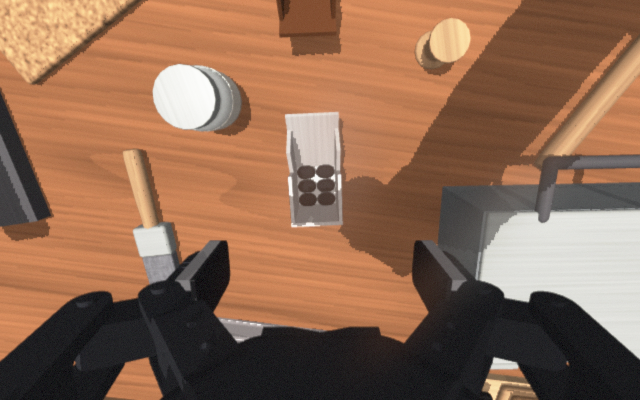

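The wrist view shows the scoop well, with rear corners at (291,226)/(341,223) and lip at (287,115)/(337,113). I'll cross-check the position from it.

```bash
cat >> h.py <<'E'
def wz(uv,z):
    o=robot.get_obs();T=np.eye(4);T[:3,:3]=Ro.from_euler("xyz",o["eef_rot"]).as_matrix();T[:3,3]=o["tool_pos"]
    p=robot.camera_params("wrist");K=np.array(p["camera_matrix"]);E=T@np.array(p["mount"])
    d=E[:3,:3]@((np.linalg.inv(K)@[uv[0],uv[1],1.])*[1,-1,-1]);return E[:3,3]+d*(z-E[2,3])/d[2]
E
python3 - <<'E'
from h import *
r=[wz(p,.07) for p in((291,226),(341,223))];l=[wz(p,.053) for p in((287,115),(337,113))]
r0,l0=sum(r)/2,sum(l)/2;d=(r0-l0);d[2]=0;n=np.linalg.norm(d);a=np.arctan2(d[1],d[0]);u=d/n
print(n,np.degrees(a),(r0-u*.027).round(4),(l0+u*.086).round(4),np.linalg.norm(r[0]-r[1]))
c=((r0-u*.027)+(l0+u*.086))/2
c=(c+[.569,-.249,0])/2; t=c-u*.008; st([t[0],t[1],.033],90+np.degrees(a))
E
```

```text
0.11228047696015592 10.073350372403965 [ 0.5736 -0.2563  0.07  ] [ 0.5743 -0.2562  0.053 ] 0.05273111853192185
t 2.42 tcp [ 0.5515 -0.254   0.198 ] rot deg [179.5   0.3  98. ] F [ 7.6 -6.2  1.1] w 0.0853 q [-0.43  0.4   0.05  1.22  0.   -0.57]
dp cm [-0.08  1.05 16.51]
roll -2.0
```

move_arm(
  dp=[
    [0.2,1.0,2],
    [0,0,3],
    [0,0,0],
    [0,0,0],
  ],
  roll=[-2,0,0,0],
)

```text
time_s: 2.75
tool_pos: [0.5644, -0.2568, 0.1455]
eef_rot: [3.132, 0.007, 1.73]
wrist_force: [-0.7, 0.7, 0.5]
width: 0.0853
```

```bash
python3 -c "
from h import *
st([.5611,-.2504,.033],100.2)"
```

```text
t 2.75 tcp [ 0.5644 -0.2568  0.1455] rot deg [179.4   0.4  99.1] F [-0.7  0.7  0.5] w 0.0853 q [-0.43  0.44 -0.02  1.1  -0.   -0.59]
dp cm [ 0.76 -0.33 11.24]
roll -1.1
```

move_arm(
  dp=[
    [0.7,-0.3,0],
    [0,0,2],
    [0,0,2],
    [0,0,0],
    [0,0,0],
  ],
  roll=[-1.1,0,0,0,0],
)

```text
time_s: 3.17
tool_pos: [0.5614, -0.2475, 0.1124]
eef_rot: [3.126, 0.01, 1.752]
wrist_force: [-0.5, -0.1, -0.3]
width: 0.0852
```

```bash
python3 -c "
from h import *
st([.5611,-.2504,.033],100.2)"
```

```text
t 3.17 tcp [ 0.5614 -0.2475  0.1124] rot deg [179.1   0.6 100.4] F [-0.5 -0.1 -0.3] w 0.0852 q [-0.42  0.44 -0.1   1.01  0.   -0.6 ]
dp cm [-0.2  -0.21  7.94]
roll 0.2
```

move_arm(
  dp=[
    [-0.1,-0.1,2],
    [-0.1,-0.1,2],
    [0,0,2],
    [0,0,1.5],
    [0,0,0],
    [0,0,0],
  ],
  roll=[0,0,0,0,0,0],
)

```text
time_s: 3.67
tool_pos: [0.5686, -0.2508, 0.0504]
eef_rot: [3.11, 0.02, 1.755]
wrist_force: [0.4, 0.1, -0.1]
width: 0.0854
```

```bash
python3 -c "
from h import *
st([.5611,-.2504,.033],100.2)"
```

```text
t 3.67 tcp [ 0.5686 -0.2508  0.0504] rot deg [178.2   1.2 100.5] F [ 0.4  0.1 -0.1] w 0.0854 q [-0.42  0.49 -0.2   0.85  0.   -0.6 ]
dp cm [ 0.21 -0.78  1.71]
roll 0.3
```

move_arm(
  dp=[
    [0.2,-0.7,0.8],
    [0,0,0.8],
    [0,0,0],
    [0,0,0],
  ],
  roll=[0,0,0,0],
)

```text
time_s: 4.0
tool_pos: [0.5667, -0.2516, 0.0415]
eef_rot: [3.1, 0.026, 1.755]
wrist_force: [0.1, 0.4, 0.1]
width: 0.0855
```

```bash
python3 -c "
from h import *
st([.5611,-.2504,.033],100.2)"
```

```text
t 4.0 tcp [ 0.5667 -0.2516  0.0415] rot deg [177.6   1.5 100.6] F [0.1 0.4 0.1] w 0.0855 q [-0.42  0.49 -0.23  0.81  0.   -0.6 ]
dp cm [ 0.24 -0.56  0.82]
roll 0.4
```

move_arm(
  dp=[
    [0.2,-1,0.6],
    [0,-0.3,0.6],
    [0,0,0],
    [0,0,0],
  ],
  roll=[0,0,0,0],
)

```text
time_s: 4.33
tool_pos: [0.558, -0.2535, 0.0324]
eef_rot: [3.094, 0.03, 1.755]
wrist_force: [1.1, 0.8, -0.9]
width: 0.0857
```

```bash
python3 -c "
from h import *
st([.5611,-.2504,.033],100.2)"
```

```text
t 4.33 tcp [ 0.558  -0.2535  0.0324] rot deg [177.3   1.7 100.6] F [ 1.1  0.8 -0.9] w 0.0857 q [-0.43  0.48 -0.27  0.76  0.   -0.61]
dp cm [ 0.25  0.36 -0.05]
roll 0.4
```

move_arm(
  dp=[
    [0.2,0.3,0],
    [0,0,0],
    [0,0,0],
    [0,0,0],
    [0,0,0],
    [0,0,0],
    [0,0,0],
    [0,0,0],
  ],
  roll=[0,0,0,0,0,0,0,0],
  jaw=1,
  newtons=30,
)

```text
time_s: 5.0
tool_pos: [0.5623, -0.2511, 0.0338]
eef_rot: [3.093, 0.031, 1.756]
wrist_force: [-1.0, 0.8, -0.1]
width: 0.0527
```

```bash
python3 -c "
from h import *
st()"
```

```text
t 5.0 tcp [ 0.5623 -0.2511  0.0338] rot deg [177.2   1.8 100.6] F [-1.   0.8 -0.1] w 0.0527 q [-0.42  0.48 -0.26  0.77  0.   -0.61]
```

move_arm(
  dp=[
    [0,0,-1.5],
    [0,0,-2.5],
    [0,0,-3],
    [0,0,-3],
    [0,0,-3],
    [0,0,-3],
    [0,0,-2],
    [0,0,0],
    [0,0,0],
  ],
  roll=[0,0,0,0,0,0,0,0,0],
)

```text
time_s: 5.75
tool_pos: [0.5483, -0.2442, 0.2127]
eef_rot: [3.105, 0.02, 1.757]
wrist_force: [0.1, 0.3, -3.0]
width: 0.0526
```

```bash
python3 -c "
from h import *
im=crop('side',250,100,450,310,2.8,'s2')
st([.588,.187,.2],99)"
```

```text
t 5.8 tcp [ 0.5483 -0.2443  0.2125] rot deg [177.9   1.1 100.6] F [ 0.9  0.5 -2. ] w 0.0526 q [-0.42  0.35  0.02  1.2   0.   -0.61]
dp cm [41.67 11.85  0.85]
roll 1.6
```

View pics/s2.png

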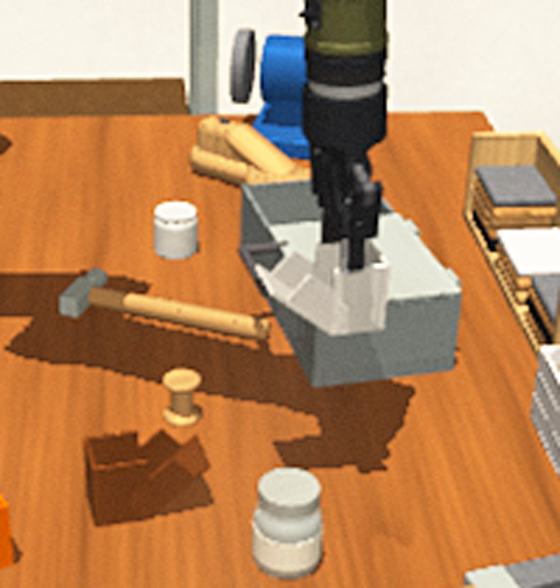

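The scoop is held level at about (355,290) in the crop. Next I carry it over the tray's hinge-side rim.

```bash
python3 -c "
from h import *
st([.633,.194,.2],99)"
```

```text
t 5.8 tcp [ 0.5483 -0.2443  0.2125] rot deg [177.9   1.1 100.6] F [ 0.9  0.5 -2. ] w 0.0526 q [-0.42  0.35  0.02  1.2   0.   -0.61]
dp cm [41.52 16.39  1.01]
roll 1.6
```

move_arm(
  dp=[
    [2,0.6,0],
    [4,1.5,0],
    [4,1.5,0],
    [4,1.5,0],
    [4,1.5,0],
    [4,1.5,0],
    [4,1.5,0],
    [4,1.5,0],
    [4,1.5,0],
    [3,1.2,0],
  ],
  roll=[1,0,0,0,0,0,0,0,0,0],
)

```text
time_s: 6.63
tool_pos: [0.6127, 0.1369, 0.183]
eef_rot: [3.14, 0.016, 1.723]
wrist_force: [0.3, -0.9, -3.3]
width: 0.0526
```

```bash
python3 -c "
from h import *
st([.633,.194,.2],99)"
```

```text
t 6.63 tcp [0.6127 0.1369 0.183 ] rot deg [179.9   0.9  98.7] F [ 0.3 -0.9 -3.3] w 0.0526 q [ 0.23  0.45  0.09  1.22 -0.02  0.08]
dp cm [ 5.31  2.87 -1.79]
roll -0.3
```

move_arm(
  dp=[
    [3.5,2,-0.5],
    [0.8,0.8,-0.5],
    [0,0,0],
    [0,0,0],
  ],
  roll=[0,0,0,0],
)

```text
time_s: 6.97
tool_pos: [0.6291, 0.1932, 0.1788]
eef_rot: [-3.126, 0.015, 1.734]
wrist_force: [0.6, -1.2, -2.5]
width: 0.0526
```

```bash
python3 -c "
from h import *
st([.633,.194,.15],99)"
```

```text
t 6.97 tcp [0.6291 0.1932 0.1788] rot deg [-179.1    0.9   99.3] F [ 0.6 -1.2 -2.5] w 0.0526 q [ 0.3   0.52  0.2   1.27 -0.01  0.14]
dp cm [0.06 0.44 2.88]
roll 0.3
```

move_arm(
  dp=[
    [0,0.4,1.2],
    [0,0,1.2],
    [0,0,1.2],
    [0,0,1.2],
    [0,0,0],
    [0,0,0],
  ],
  roll=[0,0,0,0,0,0],
  newtons=20,
)

```text
time_s: 7.47
tool_pos: [0.6269, 0.1827, 0.1188]
eef_rot: [-3.112, 0.019, 1.725]
wrist_force: [0.5, -0.6, -2.3]
width: 0.0527
```

```bash
python3 -c "
from h import *
st([.633,.194,.12],99)"
```

```text
t 7.47 tcp [0.6269 0.1827 0.1188] rot deg [-178.3    1.1   98.8] F [ 0.5 -0.6 -2.3] w 0.0527 q [ 0.29  0.55  0.09  1.15 -0.02  0.14]
dp cm [ 1.02  0.77 -0.16]
roll -0.2
```

move_arm(
  dp=[
    [0.4,0,-1.5],
    [0.4,0,-1.5],
    [0.2,0.5,-0.5],
    [0,1.0,0],
    [0,0.6,0],
    [0,0,0],
    [0,0,0],
  ],
  roll=[0,0,0,0,0,0,0],
)

```text
time_s: 8.05
tool_pos: [0.6456, 0.1886, 0.1538]
eef_rot: [-3.107, 0.021, 1.716]
wrist_force: [0.7, 0.4, -2.6]
width: 0.052
```

```bash
python3 -c "
from h import *
st([.64,.195,.14],99)
crop('side',330,80,430,200,5,'s3')"
```

```text
t 8.05 tcp [0.6456 0.1886 0.1538] rot deg [-178.     1.2   98.3] F [ 0.7  0.4 -2.6] w 0.052 q [ 0.29  0.57  0.23  1.27 -0.02  0.15]
dp cm [ 0.75 -0.42  1.38]
roll -0.7
```

View pics/s3.png

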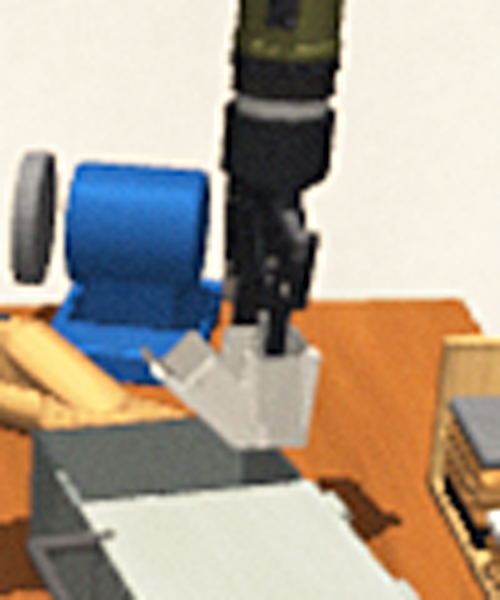

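Scoop still upright, with its rear over the hinge-side rim. Lowering onto the rim.

move_arm(
  dp=[
    [0,-0.4,1.2],
    [0,0,1.2],
    [0,-0.2,1.2],
    [0,-0.2,1.2],
    [0,0,0],
  ],
  roll=[0,0,0,0,0],
)

```text
time_s: 8.52
tool_pos: [0.6343, 0.1868, 0.1251]
eef_rot: [-3.12, 0.016, 1.714]
wrist_force: [0.7, 0.2, -3.3]
width: 0.0524
```

```bash
cat >> h.py <<'E'
def cf():
    o=robot.get_obs();a=np.radians(9);d=o["tool_pos"]-[.604,.088,0]
    print("chest-frame tcp mm",np.round([1e3*(d[0]*np.cos(a)+d[1]*np.sin(a)),1e3*(-d[0]*np.sin(a)+d[1]*np.cos(a)),1e3*d[2]],1))
def tilt(): # scoop tilt image from side
    st();cf()
E
python3 -c "
from h import *
tilt()"
```

```text
t 8.52 tcp [0.6343 0.1868 0.1251] rot deg [-178.8    0.9   98.2] F [ 0.7  0.2 -3.3] w 0.0524 q [ 0.29  0.55  0.12  1.16 -0.01  0.15]
chest-frame tcp mm [ 45.3  92.9 125.1]
```

move_arm(
  dp=[
    [0.3,0,-1.5],
    [0.2,0,-1.2],
    [0,1.0,0],
    [0,0.7,0],
    [0,0,0],
    [0,0.3,1],
    [0,0,1.2],
    [0,0,1.2],
    [0,0,0],
  ],
  roll=[0,0,0,0,0,0,0,0,0],
)

```text
time_s: 9.27
tool_pos: [0.6514, 0.1938, 0.123]
eef_rot: [-3.125, 0.014, 1.713]
wrist_force: [-0.5, 1.4, 2.6]
width: 0.0528
```

```bash
python3 -c "
from h import *
tilt()"
```

```text
t 9.27 tcp [0.6514 0.1938 0.123 ] rot deg [-179.     0.8   98.2] F [-0.5  1.4  2.6] w 0.0528 q [ 0.29  0.58  0.17  1.18 -0.01  0.15]
chest-frame tcp mm [ 63.4  97.1 123. ]
```

move_arm(
  dp=[
    [0,-0.3,0.8],
    [0,-0.4,0.8],
    [0,-0.4,0.8],
    [0,0,0],
  ],
  roll=[0,0,0,0],
)

```text
time_s: 9.6
tool_pos: [0.6507, 0.1936, 0.1244]
eef_rot: [3.121, 0.01, 1.712]
wrist_force: [-0.5, -0.7, -3.2]
width: 0.0524
```

```bash
python3 -c "
from h import *
tilt()
crop('side',330,80,430,200,5,'s4')"
```

```text
t 9.6 tcp [0.6507 0.1936 0.1244] rot deg [178.8   0.6  98.1] F [-0.5 -0.7 -3.2] w 0.0524 q [ 0.3   0.55  0.11  1.12 -0.01  0.15]
chest-frame tcp mm [ 62.6  97.  124.4]
```

View pics/s4.png

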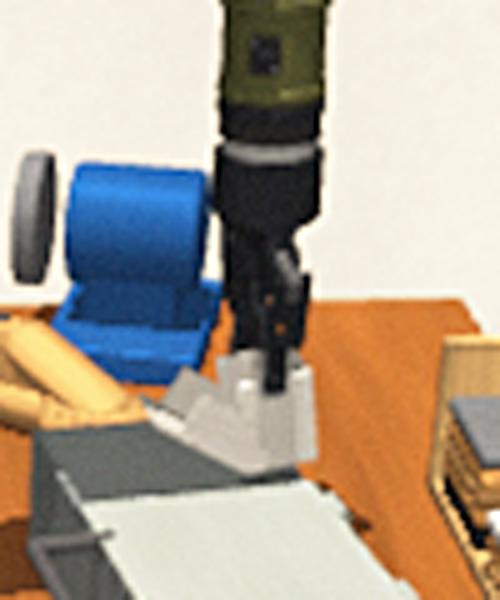

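The scoop has begun pivoting lip-down, about 12° (crop, box corner at (310,460)). I'll keep pressing with larger steps.

move_arm(
  dp=[
    [0,0,1.5],
    [0,-0.3,1.5],
    [0,-0.5,1.5],
    [0,-0.5,1.5],
  ],
  roll=[0,0,0,0],
)

```text
time_s: 9.98
tool_pos: [0.6545, 0.1944, 0.1187]
eef_rot: [3.061, 0.004, 1.709]
wrist_force: [-21.4, -5.9, 64.2]
width: 0.0526
```

```bash
python3 -c "
from h import *
tilt()"
```

```text
t 9.98 tcp [0.6545 0.1944 0.1187] rot deg [175.4   0.2  97.9] F [-21.4  -5.9  64.2] w 0.0526 q [ 0.3   0.51  0.02  1.01 -0.02  0.16]
chest-frame tcp mm [ 66.5  97.2 118.7]
```

Force is 64 N because the contact ended up almost directly under the pivot. I'll back off and press nearer the base's rear edge.

move_arm(
  dp=[
    [0,-0.3,-1.5],
    [0,-0.8,-1],
    [0,-1,0],
    [0,-0.6,0],
    [0,0,0],
  ],
  roll=[0,0,0,0,0],
)

```text
time_s: 10.4
tool_pos: [0.6217, 0.1893, 0.1445]
eef_rot: [3.06, 0.003, 1.709]
wrist_force: [-0.9, 0.2, -2.6]
width: 0.0524
```

```bash
python3 -c "
from h import *
tilt()"
```

```text
t 10.4 tcp [0.6217 0.1893 0.1445] rot deg [175.3   0.2  97.9] F [-0.9  0.2 -2.6] w 0.0524 q [ 0.3   0.44 -0.03  1.03 -0.02  0.17]
chest-frame tcp mm [ 33.3  97.3 144.5]
```

move_arm(
  dp=[
    [0,0.8,0],
    [0,0.4,1],
    [0,0,1.2],
    [0,0,1.0],
    [0,0,0],
  ],
  roll=[0,0,0,0,0],
)

```text
time_s: 10.82
tool_pos: [0.6347, 0.1912, 0.1108]
eef_rot: [3.069, 0.003, 1.709]
wrist_force: [-0.2, 0.1, -0.1]
width: 0.0526
```

```bash
python3 -c "
from h import *
tilt()"
```

```text
t 10.82 tcp [0.6347 0.1912 0.1108] rot deg [175.8   0.2  97.9] F [-0.2  0.1 -0.1] w 0.0526 q [ 0.3   0.49 -0.04  0.98 -0.01  0.16]
chest-frame tcp mm [ 46.4  97.1 110.8]
```

move_arm(
  dp=[
    [0,0,1.2],
    [0,-0.3,1.2],
    [0,-0.3,1.2],
    [0,0,0],
  ],
  roll=[0,0,0,0],
)

```text
time_s: 11.15
tool_pos: [0.6252, 0.19, 0.0959]
eef_rot: [3.069, 0.0, 1.71]
wrist_force: [0.8, -0.2, -3.6]
width: 0.0525
```

```bash
python3 -c "
from h import *
tilt()"
```

```text
t 11.15 tcp [0.6252 0.19   0.0959] rot deg [175.9   0.   98. ] F [ 0.8 -0.2 -3.6] w 0.0525 q [ 0.3   0.48 -0.09  0.93 -0.01  0.16]
chest-frame tcp mm [36.8 97.4 95.9]
```

```bash
cat >> h.py <<'E'
def both(f):
    a=robot.camera('side')[80:200,330:430,::-1];b=robot.camera('top')[105:205,200:290,::-1]
    a=cv2.resize(a,(400,480),interpolation=cv2.INTER_CUBIC);b=cv2.resize(b,(390,433),interpolation=cv2.INTER_CUBIC)
    o=np.zeros((480,795,3),np.uint8);o[:,:400]=a;o[:433,405:]=b;cv2.imwrite(f'pics/{f}.png',o)
E
python3 -c "
from h import *
both('b5')"
```

```text
(no output)
```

View pics/b5.png

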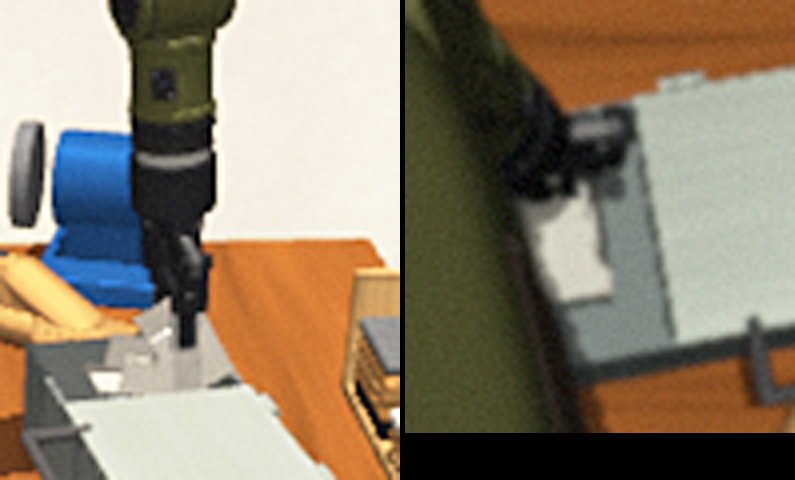

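The scoop is now tilted about 35° with its lip inside the tray. Continuing straight down.

move_arm(
  dp=[
    [0,0.2,1.2],
    [0,0.1,1.2],
    [0,0,0],
  ],
  roll=[0,0,0],
)

```text
time_s: 11.5
tool_pos: [0.6171, 0.1889, 0.0741]
eef_rot: [3.093, -0.001, 1.712]
wrist_force: [0.3, -0.8, -3.6]
width: 0.0523
```

```bash
python3 -c "
from h import *
tilt()"
```

```text
t 11.5 tcp [0.6171 0.1889 0.0741] rot deg [177.2  -0.   98.1] F [ 0.3 -0.8 -3.6] w 0.0523 q [ 0.3   0.5  -0.11  0.91 -0.01  0.16]
chest-frame tcp mm [28.8 97.7 74.1]
```

```bash
cat >> h.py <<'E'
def poly(n='side',box=(335,125,425,190)):
    im=robot.camera(n);x0,y0,x1,y1=box;c=im[y0:y1,x0:x1].astype(int)
    m=((c.max(2)-c.min(2)<22)&(c.mean(2)>118)&~((c[:,:,1]-c[:,:,0])>4)).astype(np.uint8)
    m=cv2.morphologyEx(m,cv2.MORPH_OPEN,np.ones((2,2)))
    for k in sorted(cv2.findContours(m,0,2)[0],key=cv2.contourArea)[::-1][:4]:
        if cv2.contourArea(k)>25:print(int(cv2.contourArea(k)),(cv2.approxPolyDP(k,1.5,True)[:,0]+[x0,y0]).tolist())
E
python3 - <<'E'
from h import *
poly()
b=cv2.imread('pics/s4.png');print(b[440//1,280][::-1],b[400,220][::-1],b[540,250][::-1],b[460,120][::-1])
# rim line & corner refs in side image
a=np.radians(9);X=lambda x,y,z:np.array([.604+x*np.cos(a)-y*np.sin(a),.088+x*np.sin(a)+y*np.cos(a),z])
print("rim pts",[proj('side',X(*p)).round(1).tolist() for p in((.08,.07,.1),(.08,.127,.1),(.08,.165,.1),(.08,.035,.1),(-.08,.165,.1))])
o=robot.get_obs();p=o["tool_pos"]+[0,0,.019];print("pivot px",proj('side',p).round(1))
th=np.radians(np.arange(20,100,15))
for t in th:
    f=lambda x,z,y=-.027:proj('side',p+np.array([np.cos(a),np.sin(a),0])*(x*np.cos(t)-z*np.sin(t))+np.array([-np.sin(a),np.cos(a),0])*y+[0,0,x*np.sin(t)+z*np.cos(t)]).round(0).tolist()
    print(np.degrees(t).round(),"rearbot",f(.035,-.042),"reartop",f(.035,.028),"lip",f(-.078,.011))
E
```

```text
548 [[385, 125], [384, 139], [424, 140], [424, 125]]
463 [[400, 189], [397, 182], [389, 178], [347, 181], [351, 189]]
[179 170 155] [184 175 162] [227 229 212] [107 109 103]
rim pts [[387.3, 173.2], [382.2, 166.7], [379.0, 162.5], [390.6, 177.5], [337.5, 166.1]]
pivot px [371.3 172.9]
20.0 rearbot [386.0, 182.0] reartop [381.0, 166.0] lip [353.0, 182.0]
35.0 rearbot [387.0, 178.0] reartop [378.0, 165.0] lip [354.0, 187.0]
50.0 rearbot [388.0, 175.0] reartop [375.0, 165.0] lip [357.0, 191.0]
65.0 rearbot [388.0, 171.0] reartop [371.0, 165.0] lip [361.0, 194.0]
80.0 rearbot [387.0, 168.0] reartop [368.0, 167.0] lip [366.0, 195.0]
95.0 rearbot [385.0, 165.0] reartop [366.0, 169.0] lip [371.0, 196.0]
```

move_arm(
  dp=[
    [0,-0.3,-2],
    [0,-0.5,-2],
    [0,-0.5,-2],
    [0,0,0],
    [0,0,0],
  ],
  roll=[0,0,0,0,0],
)

```text
time_s: 11.97
tool_pos: [0.6035, 0.1864, 0.1226]
eef_rot: [3.102, 0.002, 1.711]
wrist_force: [0.7, 0.0, -1.8]
width: 0.0525
```

```bash
python3 -c "
from h import *
tilt()
both('b6')"
```

```text
t 11.97 tcp [0.6035 0.1864 0.1226] rot deg [1.778e+02 1.000e-01 9.800e+01] F [ 0.7  0.  -1.8] w 0.0525 q [ 0.3   0.45 -0.06  1.02 -0.01  0.16]
chest-frame tcp mm [ 14.9  97.2 122.6]
```

View pics/b6.png

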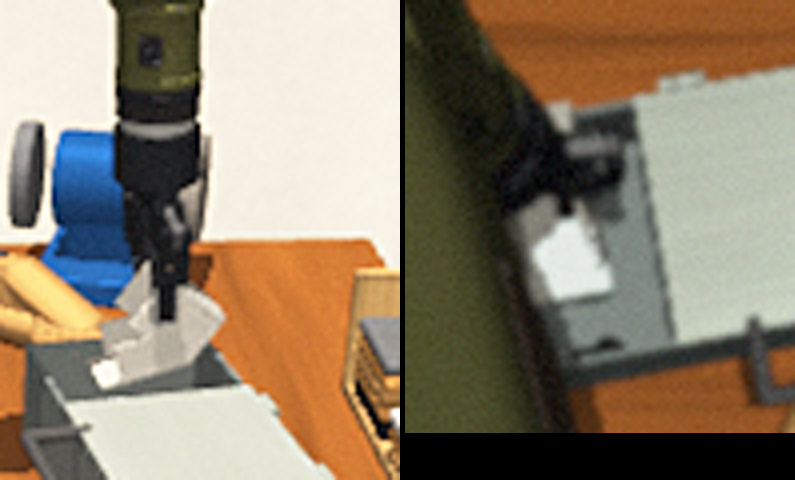

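Tilt is now about 50° and toggles are already lying by the front wall, near (600,345). I'll press the lip against the inside of the front wall to tip it further.

move_arm(
  dp=[
    [0,-0.5,0.9],
    [0,-1,0.6],
    [0,-1.2,0],
    [0,-1.2,0],
    [0,0,0],
  ],
  roll=[0,0,0,0,0],
)

```text
time_s: 12.48
tool_pos: [0.5645, 0.1801, 0.0959]
eef_rot: [3.11, 0.004, 1.71]
wrist_force: [-0.9, 0.4, -2.8]
width: 0.0525
```

```bash
python3 -c "
from h import *
tilt()"
```

```text
t 12.48 tcp [0.5645 0.1801 0.0959] rot deg [178.2   0.2  97.9] F [-0.9  0.4 -2.8] w 0.0525 q [ 0.31  0.41 -0.2   0.93 -0.01  0.18]
chest-frame tcp mm [-24.6  97.2  95.9]
```

move_arm(
  dp=[
    [0,-1,-0.3],
    [0,-1,-0.3],
    [0,-1,-0.3],
    [0,-1,-0.3],
    [0,0,0],
  ],
  roll=[0,0,0,0,0],
)

```text
time_s: 12.9
tool_pos: [0.5504, 0.1797, 0.1074]
eef_rot: [3.066, 0.003, 1.709]
wrist_force: [-0.4, 0.2, -2.2]
width: 0.0525
```

```bash
python3 -c "
from h import *
tilt()"
```

```text
t 12.9 tcp [0.5504 0.1797 0.1074] rot deg [175.7   0.2  97.9] F [-0.4  0.2 -2.2] w 0.0525 q [ 0.33  0.35 -0.27  0.88 -0.02  0.19]
chest-frame tcp mm [-38.5  99.  107.4]
```

move_arm(
  dp=[
    [0,-1.2,0],
    [0,-1.2,0],
    [0,-1.2,0],
    [0,-0.8,0],
    [0,0,0],
  ],
  roll=[0,0,0,0,0],
)

```text
time_s: 13.32
tool_pos: [0.5396, 0.1785, 0.1101]
eef_rot: [3.011, 0.005, 1.707]
wrist_force: [-0.7, -0.6, -2.7]
width: 0.0527
```

```bash
python3 -c "
from h import *
tilt()"
```

```text
t 13.32 tcp [0.5396 0.1785 0.1101] rot deg [172.5   0.3  97.8] F [-0.7 -0.6 -2.7] w 0.0527 q [ 0.34  0.29 -0.35  0.8  -0.03  0.2 ]
chest-frame tcp mm [-49.5  99.5 110.1]
```

Tilt should now be around 75–80°. I'll back off the wall and shake.

move_arm(
  dp=[
    [0,2,-0.5],
    [0,1,0],
    [0,0,-1.5],
    [0,0,1.5],
    [0,0,-1.5],
    [0,0,1.5],
    [0,1.5,0],
    [0,-1.5,0],
    [0,0,-1],
    [0,0,0],
  ],
  roll=[0,0,0,0,0,0,0,0,0,0],
)

```text
time_s: 14.15
tool_pos: [0.5652, 0.1808, 0.1169]
eef_rot: [3.036, 0.007, 1.706]
wrist_force: [1.4, 0.4, -0.8]
width: 0.0526
```

Run:
```python
from h import *
tilt()
both('b7')
F=[]
for i in range(6):
    robot.camera('wrist');F.append(robot.get_obs()["wrist_force"])
print(np.mean(F,0).round(2),np.std(F,0).round(2))
```

```text
t 14.15 tcp [0.5652 0.1808 0.1169] rot deg [174.    0.4  97.7] F [ 1.4  0.4 -0.8] w 0.0526 q [ 0.33  0.35 -0.25  0.87 -0.03  0.19]
chest-frame tcp mm [-23.8  97.7 116.9]
[ 0.11  0.13 -2.23] [0.33 0.47 0.56]
```

View pics/b7.png

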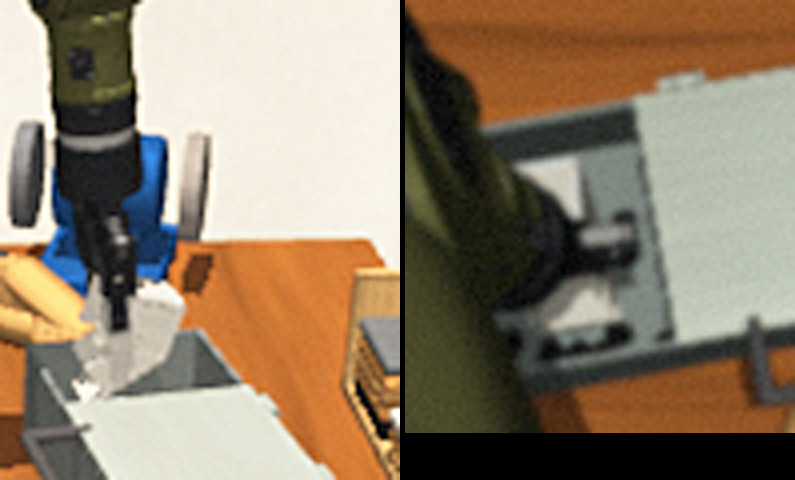

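Tilt is about 85° and several toggles show along the front wall, at (555–665,335). I'll lift clear, then count them by mask.

move_arm(
  dp=[
    [0,0,-2.5],
    [0,0,-3],
    [0,0,-3],
    [0,0,-3],
    [-3,-0.3,0],
    [-4,-0.5,0],
    [-4,-0.5,0],
    [-4,-0.5,0],
    [-4,-0.5,0],
    [-4,-0.5,0],
  ],
  roll=[0,0,0,0,0,0,0,0,0,0],
)

```text
time_s: 15.38
tool_pos: [0.5587, -0.0512, 0.2364]
eef_rot: [3.031, 0.006, 1.723]
wrist_force: [0.6, 0.1, -3.0]
width: 0.0524
```

Run:
```python
from h import *
st([.59,-.249,.2],99)
a=np.radians(9);X=lambda x,y,z:np.array([.604+x*np.cos(a)-y*np.sin(a),.088+x*np.sin(a)+y*np.cos(a),z])
im=robot.camera('top');cv2.imwrite('pics/t8.png',im[:,:,::-1])
g=cv2.resize(cv2.cvtColor(im,cv2.COLOR_RGB2GRAY),None,fx=4,fy=4,interpolation=cv2.INTER_CUBIC)
pt=np.array([proj('top',X(*p)) for p in((.079,.036,.02),(.079,.164,.02),(-.079,.164,.02),(-.079,.036,.02))])
m=np.zeros_like(g);cv2.fillPoly(m,[(pt*4+1.5).astype(int)],255)
print("floor gray median",np.median(g[m>0]))
b=((g<45)&(m>0)).astype(np.uint8)
n,l,s,c=cv2.connectedComponentsWithStats(b)
for i in range(1,n):
    if s[i,4]>40:
        P=onz('top',(c[i]-1.5)/4,.028);d=P-[.604,.088,0]
        print("area px",s[i,4]/16,"wh",s[i,2]/4,s[i,3]/4,"chest mm",np.round(1e3*np.array([d[0]*np.cos(a)+d[1]*np.sin(a),-d[0]*np.sin(a)+d[1]*np.cos(a)])))
```

```text
t 15.38 tcp [ 0.5587 -0.0512  0.2364] rot deg [173.6   0.4  98.7] F [ 0.6  0.1 -3. ] w 0.0524 q [-0.11  0.22 -0.11  1.13  0.02 -0.26]
dp cm [-20.    -0.33   3.74]
roll -0.3
floor gray median 132.0
area px 23.0625 wh 7.75 5.5 chest mm [-59.  84.]
area px 16.8125 wh 4.25 5.0 chest mm [-50. 157.]
area px 24.0625 wh 11.5 3.75 chest mm [-61. 122.]
area px 2.8125 wh 3.5 2.0 chest mm [-79.  40.]
```

Run:
```python
import cv2,numpy as np
from h import *
im=cv2.imread('pics/t8.png');a=np.radians(9);X=lambda x,y,z:np.array([.604+x*np.cos(a)-y*np.sin(a),.088+x*np.sin(a)+y*np.cos(a),z])
# rectify the floor strip: chest x -80..-20, y 30..165, 2mm per px
src=np.float32([proj('top',X(*p)) for p in((-.02,.165,.028),(-.02,.03,.028),(-.085,.03,.028),(-.085,.165,.028))])
H=cv2.getPerspectiveTransform(src,np.float32([[0,0],[45,0],[45,22],[0,22]]))
g=cv2.warpPerspective(cv2.cvtColor(im,6),H,(46,23))
print("rows x -20..-85 (3mm), cols y 165..30 (3mm)")
for r in g:print(' '.join('%3d'%v for v in r))
```

```text
rows x -20..-85 (3mm), cols y 165..30 (3mm)
 88 119 132 135 136 135 135 135 136 134 134 134 132 133 133 131 130 131 134 134 134 134 132 130 129 127 131 136 132 134 132 130 132 131 131 131 131 128 127 114 112 141 173 188 190 188
 89 122 135 137 134 134 135 135 133 132 136 135 131 132 132 131 131 133 135 133 135 136 134 131 131 130 131 133 131 132 130 130 134 128 130 129 136 131 130 115 104 132 171 187 191 189
 89 122 135 133 134 133 136 137 133 136 135 135 133 131 136 135 133 133 134 135 135 133 132 132 132 130 132 132 132 133 134 132 131 130 130 133 137 129 129 115  96 130 175 189 192 185
 86 118 133 135 134 135 134 136 134 132 137 137 136 135 138 136 136 133 133 133 135 133 133 132 130 130 130 128 130 133 133 133 133 130 132 135 134 133 130 113  97 136 182 196 192 181
 83 114 133 134 132 134 131 133 135 135 135 136 134 137 134 135 133 132 133 130 137 135 132 133 132 131 129 130 131 132 132 133 135 133 134 133 132 134 131 119 111 142 182 195 190 170
 84 115 130 131 128 131 134 134 138 138 135 135 133 131 134 134 132 134 129 133 133 133 133 135 134 136 132 135 131 132 132 132 133 132 
[... 2475 characters left out ...]
  71  70  70  68  67  67  66  66  67  69  72  71  67  65  64  66  68  67  67  63  66  68  64  63  63  63  66  63  64  63  62  62  64  60  48  43  45
 52  51  53  52  51  54  53  52  51  49  48  49  49  48  48  49  50  49  48  48  49  48  46  49  47  51  49  47  45  49  49  45  46  50  47  48  47  47  43  50  46  46  43  38  38  37
 48  43  50  47  47  48  48  45  45  47  43  45  46  46  45  46  47  44  44  43  42  47  46  44  42  42  45  48  46  44  43  44  49  46  46  45  44  43  41  46  44  46  43  38  37  35
 54  45  49  44  45  40  49  44  47  45  44  48  47  47  47  44  51  48  49  51  48  50  51  47  46  44  44  50  52  49  45  48  50  48  49  50  49  50  50  49  45  43  40  39  36  37
```

The count isn't certain because the front rim hides part: dark peaks at chest y ≈ 158, 128, 110, ~100?, 82 and 48. The toggles will be re-checked later. To right the scoop I'll hook the chute's underside over the tray's front rim and follow an arc.

```bash
python3 -c "
from h import *
st([.519,.176,.18],99)"
```

```text
t 15.43 tcp [ 0.5589 -0.0599  0.2363] rot deg [173.7   0.8  98.2] F [ 0.2 -6.3 -1.9] w 0.0526 q [-0.12  0.22 -0.11  1.13  0.01 -0.26]
dp cm [24.   -1.14  5.2 ]
roll -0.8
```

move_arm(
  dp=[
    [3,0,0],
    [4,-0.2,0],
    [4,-0.2,0],
    [4,-0.2,0],
    [4,-0.2,0],
    [3,-0.2,0],
    [1.5,0,1],
    [0,0,1],
    [0,0,0],
    [0,0,0],
  ],
  roll=[-0.8,0,0,0,0,0,0,0,0,0],
)

```text
time_s: 16.27
tool_pos: [0.519, 0.173, 0.2116]
eef_rot: [3.024, 0.017, 1.71]
wrist_force: [-0.2, 0.2, -2.4]
width: 0.0526
```

```bash
python3 -c "
from h import *
st([.519,.176,.175],99);cf()
im=robot.camera('wrist');cv2.imwrite('pics/w9.png',im[:,:,::-1])"
```

```text
t 16.27 tcp [0.519  0.173  0.2116] rot deg [173.3   1.   98. ] F [-0.2  0.2 -2.4] w 0.0526 q [ 0.35  0.21 -0.19  1.06 -0.04  0.21]
dp cm [ 0.36 -0.39  3.64]
roll -1.0
chest-frame tcp mm [-70.6  97.2 211.6]
```

Now down onto the rim, then the arc (back and down).

move_arm(
  dp=[
    [0,-0.3,1.5],
    [0,-0.2,1.5],
    [0,0,1.2],
    [0,0,1],
    [0,0,0],
  ],
  roll=[-1,0,0,0,0],
)

```text
time_s: 16.73
tool_pos: [0.5238, 0.166, 0.161]
eef_rot: [3.019, 0.021, 1.718]
wrist_force: [-0.0, 0.3, -2.0]
width: 0.0529
```

```bash
python3 -c "
from h import *
st();cf()"
```

```text
t 16.73 tcp [0.5238 0.166  0.161 ] rot deg [173.    1.2  98.4] F [-0.   0.3 -2. ] w 0.0529 q [ 0.33  0.23 -0.3   0.93 -0.04  0.18]
chest-frame tcp mm [-67.   89.6 161. ]
```

move_arm(
  dp=[
    [0.4,-1.2,0],
    [0,-0.4,0],
    [0,0,1.2],
    [0,0,1],
    [0,0,0],
  ],
  roll=[0,0,0,0,0],
)

```text
time_s: 17.15
tool_pos: [0.5135, 0.1633, 0.1404]
eef_rot: [3.013, 0.021, 1.71]
wrist_force: [0.0, -0.2, -1.7]
width: 0.0528
```

```bash
python3 -c "
from h import *
st();cf()"
```

```text
t 17.15 tcp [0.5135 0.1633 0.1404] rot deg [172.6   1.2  98. ] F [ 0.  -0.2 -1.7] w 0.0528 q [ 0.34  0.23 -0.36  0.86 -0.05  0.19]
chest-frame tcp mm [-77.6  88.5 140.4]
```

move_arm(
  dp=[
    [0.2,1.2,0],
    [0.2,1.2,0],
    [0,1.2,0],
    [0,1.2,0.2],
    [0,0,0],
  ],
  roll=[0,0,0,0,0],
)

```text
time_s: 17.57
tool_pos: [0.5634, 0.1723, 0.147]
eef_rot: [3.011, 0.022, 1.707]
wrist_force: [-0.3, 0.6, -2.5]
width: 0.0526
```

```bash
python3 -c "
from h import *
st();cf()"
```

```text
t 17.57 tcp [0.5634 0.1723 0.147 ] rot deg [172.5   1.3  97.8] F [-0.3  0.6 -2.5] w 0.0526 q [ 0.32  0.3  -0.24  0.91 -0.05  0.18]
chest-frame tcp mm [-26.9  89.6 147. ]
```

move_arm(
  dp=[
    [0.3,-1.2,0],
    [0,-0.4,0],
    [0,0,1],
    [0,0.3,1],
    [0,0.3,0.6],
    [0,0,0],
  ],
  roll=[0,0,0,0,0,0],
)

```text
time_s: 18.07
tool_pos: [0.5534, 0.1728, 0.1182]
eef_rot: [3.012, 0.022, 1.706]
wrist_force: [0.5, -0.9, -1.5]
width: 0.0528
```

```bash
python3 -c "
from h import *
st();cf()"
```

```text
t 18.07 tcp [0.5534 0.1728 0.1182] rot deg [172.6   1.3  97.8] F [ 0.5 -0.9 -1.5] w 0.0528 q [ 0.33  0.31 -0.31  0.83 -0.05  0.19]
chest-frame tcp mm [-36.7  91.7 118.2]
```

move_arm(
  dp=[
    [0.2,0.4,1],
    [0,0.4,1],
    [0,0.4,1],
    [0,0.1,0.8],
    [0,0,0],
  ],
  roll=[0,0,0,0,0],
)

```text
time_s: 18.48
tool_pos: [0.5726, 0.1767, 0.0769]
eef_rot: [3.014, 0.022, 1.706]
wrist_force: [-0.3, -0.2, -1.9]
width: 0.0527
```

Run:
```python
from h import *
st();cf()
poly('side',(335,100,425,190))
```

```text
t 18.48 tcp [0.5726 0.1767 0.0769] rot deg [172.7   1.3  97.8] F [-0.3 -0.2 -1.9] w 0.0527 q [ 0.33  0.38 -0.32  0.75 -0.05  0.19]
chest-frame tcp mm [-17.1  92.5  76.9]
1822 [[364, 100], [366, 114], [368, 112], [369, 114], [371, 112], [374, 114], [374, 126], [376, 114], [381, 112], [385, 115], [383, 139], [424, 140], [424, 100]]
471 [[401, 189], [398, 183], [391, 178], [347, 182], [351, 189]]
55 [[335, 100], [335, 110], [341, 109], [341, 100]]
36 [[339, 112], [335, 112], [335, 126]]
```

move_arm(
  dp=[
    [0,0,-2.5],
    [0,0,-3.5],
    [0,0,-3.5],
    [0,0,-3.5],
    [-3,-0.3,-1],
    [-4,-0.5,0],
    [-4,-0.5,0],
    [-4,-0.5,0],
    [-4,-0.5,0],
    [-4,-0.5,0],
  ],
  roll=[0,0,0,0,0,0,0,0,0,0],
)

```text
time_s: 19.37
tool_pos: [0.5606, -0.0541, 0.2273]
eef_rot: [3.008, 0.023, 1.723]
wrist_force: [0.6, 0.4, -2.4]
width: 0.0527
```

Run:
```python
from h import *
st([.56,-.25,.18],100)
```

```text
t 19.37 tcp [ 0.5606 -0.0541  0.2273] rot deg [172.3   1.3  98.7] F [ 0.6  0.4 -2.4] w 0.0527 q [-0.1   0.21 -0.15  1.07  0.01 -0.26]
dp cm [-19.24  -3.7    4.71]
roll -1.3
```

move_arm(
  dp=[
    [-3.8,-0.5,0],
    [-3.8,-0.5,0],
    [-3.8,-0.5,0],
    [-3.8,-0.5,0],
    [-1.5,-0.3,1.5],
    [0,0,2],
    [0,0,2],
    [0,0,0],
    [0,0,0],
  ],
  roll=[-1,0,0,0,0,0,0,0,0],
)

```text
time_s: 20.12
tool_pos: [0.5733, -0.2459, 0.1785]
eef_rot: [2.999, 0.037, 1.726]
wrist_force: [1.2, -0.5, -1.9]
width: 0.0524
```

Run:
```python
from h import *
st([.56,-.25,.06],100)
im=robot.camera('side').astype(int);x0,y0=250,130;c=im[130:330,250:450]
d=c[:,:,0]-c[:,:,2];m=((d>3)&(d<45)&(c.mean(2)>135)).astype(np.uint8)
m=cv2.morphologyEx(m,cv2.MORPH_OPEN,np.ones((3,3)))
for k in sorted(cv2.findContours(m,0,2)[0],key=cv2.contourArea)[::-1][:5]:
    print(int(cv2.contourArea(k)),(cv2.approxPolyDP(k,1.2,True)[:,0]+[x0,y0]).tolist())
o=robot.get_obs();p=o["tool_pos"]+[0,0,.019];print("pivot px",proj('side',p).round(1));a=np.radians(9)
for t in np.radians([-30,-15,0,15,30,45]):
    f=lambda x,z,y=-.027:proj('side',p+np.array([np.cos(a),np.sin(a),0])*(x*np.cos(t)-z*np.sin(t))+np.array([-np.sin(a),np.cos(a),0])*y+[0,0,x*np.sin(t)+z*np.cos(t)]).round(0).astype(int).tolist()
    print(np.degrees(t).round(),"rearbot",f(.035,-.042),"reartop",f(.035,.028),"lip",f(-.078,.011),"frontbot",f(-.019,-.042))
```

```text
t 20.12 tcp [ 0.5733 -0.2459  0.1785] rot deg [171.8   2.1  98.9] F [ 1.2 -0.5 -1.9] w 0.0524 q [-0.43  0.33 -0.11  0.99  0.05 -0.59]
dp cm [ 0.24 -3.04 11.53]
roll -1.1
1496 [[346, 180], [357, 200], [361, 201], [359, 204], [362, 207], [369, 209], [368, 213], [372, 218], [372, 222], [374, 223], [369, 224], [369, 226], [373, 232], [377, 231], [397, 217], [403, 205], [412, 204], [412, 198], [410, 196], [406, 196], [406, 194], [397, 185], [396, 179], [390, 178], [390, 196], [387, 197], [387, 207], [381, 210], [378, 207], [376, 192], [373, 191], [373, 193], [371, 193], [369, 182], [366, 179]]
717 [[388, 130], [387, 138], [389, 139], [421, 138], [427, 146], [443, 145], [449, 151], [449, 130]]
513 [[345, 269], [343, 271], [343, 276], [346, 280], [341, 283], [341, 290], [350, 295], [360, 294], [361, 299], [363, 299], [363, 295], [360, 294], [363, 293], [364, 285], [363, 283], [359, 282], [363, 277], [362, 271], [355, 267]]
224 [[449, 302], [444, 301], [438, 302], [437, 304], [426, 302], [425, 304], [418, 304], [418, 307], [421, 310], [421, 313], [424, 314], [435, 311], [437, 308], [440, 309], [441, 305], [442, 307], [449, 306]]
217 [[308, 174], [305, 178], [306, 190], [317, 191], [319, 189], [319, 177], [316, 174]]
pivot px [380.4 208. ]
-30.0 rearbot [386, 230] reartop [400, 209] lip [362, 199] frontbot [369, 223]
-15.0 rearbot [390, 228] reartop [399, 206] lip [358, 206] frontbot [372, 226]
0.0 rearbot [395, 225] reartop [397, 202] lip [355, 212] frontbot [376, 227]
15.0 rearbot [399, 221] reartop [394, 200] lip [355, 219] frontbot [380, 228]
30.0 rearbot [401, 217] reartop [391, 199] lip [356, 226] frontbot [384, 228]
45.0 rearbot [403, 213] reartop [387, 198] lip [360, 231] frontbot [388, 226]
```

Run:
```python
from h import *
st()
a=robot.camera('side')[150:250,330:430,::-1];b=robot.camera('top')[125:200,205:265,::-1]
o=np.zeros((500,800,3),np.uint8);o[:400,:400]=cv2.resize(a,(400,400),interpolation=cv2.INTER_CUBIC);o[:,400:]=cv2.resize(b,(400,500),interpolation=cv2.INTER_CUBIC)
cv2.imwrite('pics/c10.png',o)
```

```text
t 20.17 tcp [ 0.5729 -0.2455  0.1783] rot deg [171.9   2.1  98.9] F [-1.2 -0.4 -2.1] w 0.0525 q [-0.43  0.33 -0.11  0.99  0.05 -0.59]
```

View pics/c10.png

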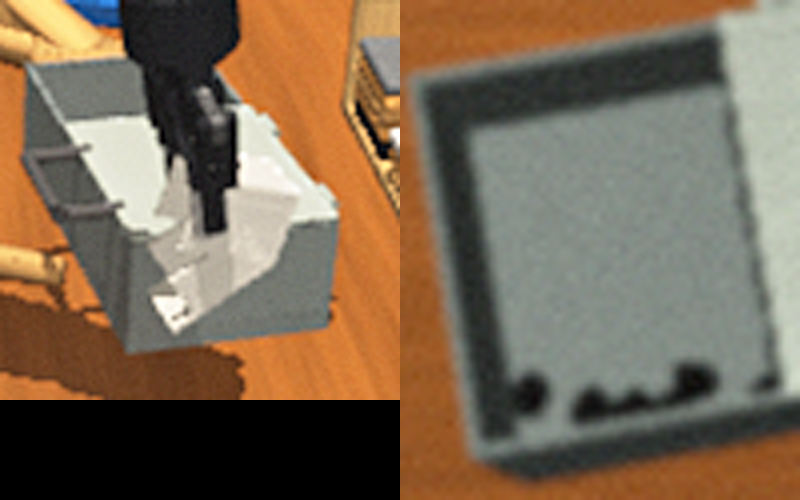

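The scoop is still tipped about 65° lip-down, with its lip at about (165,310) of the left crop. In the tray six toggles appear along the front wall: (530,390), (590,400), (630,400), a double at (690,380), and (765,382). That was my last view, so I'll work from numbers now. I'll press the lip on the bench while moving back, which rights the scoop.

move_arm(
  dp=[
    [0,-0.7,2],
    [0,-0.6,2.5],
    [0,-0.4,2.5],
    [0,-0.3,2.5],
    [0,-0.3,1.5],
    [0,-0.2,0.5],
    [0,0,0],
    [0,0,0],
  ],
  roll=[-1,0,0,0,0,0,0,0],
)

```text
time_s: 20.93
tool_pos: [0.5774, -0.2514, 0.0731]
eef_rot: [2.978, 0.054, 1.752]
wrist_force: [-0.8, -0.4, -1.8]
width: 0.0525
```

Run:
```python
from h import *
st([.56,-.25,.05],100)
```

```text
t 20.93 tcp [ 0.5774 -0.2514  0.0731] rot deg [170.6   3.1 100.4] F [-0.8 -0.4 -1.8] w 0.0525 q [-0.44  0.4  -0.31  0.7   0.05 -0.62]
dp cm [ 0.57 -2.04  1.98]
roll 0.4
```

move_arm(
  dp=[
    [0,-0.6,1.2],
    [0,-0.3,1.2],
    [0,0.4,0.8],
    [0,0.8,0.8],
    [0,0.8,0.8],
    [0,0,0],
  ],
  roll=[0,0,0,0,0,0],
)

```text
time_s: 21.43
tool_pos: [0.6086, -0.2531, 0.0403]
eef_rot: [2.959, 0.065, 1.752]
wrist_force: [0.9, 0.2, -2.7]
width: 0.0528
```

Run:
```python
from h import *
st()
```

```text
t 21.43 tcp [ 0.6086 -0.2531  0.0403] rot deg [169.5   3.8 100.4] F [ 0.9  0.2 -2.7] w 0.0528 q [-0.42  0.46 -0.31  0.62  0.05 -0.6 ]
```

move_arm(
  dp=[
    [0,0,1],
    [0,0,1],
    [0,0.3,1],
    [0,0,0],
  ],
  roll=[0,0,0,0],
)

```text
time_s: 21.77
tool_pos: [0.637, -0.2579, 0.0285]
eef_rot: [2.927, 0.083, 1.753]
wrist_force: [-0.6, 0.3, -1.8]
width: 0.0529
```

```bash
cat >> h.py <<'E'
def scp(n='side',box=(300,180,430,280)):
    im=robot.camera(n).astype(int);x0,y0,x1,y1=box;c=im[y0:y1,x0:x1];d=c[:,:,0]-c[:,:,2]
    m=((d>-5)&(d<48)&(c.mean(2)>125)).astype(np.uint8);m=cv2.morphologyEx(m,cv2.MORPH_OPEN,np.ones((2,2)))
    for k in sorted(cv2.findContours(m,0,2)[0],key=cv2.contourArea)[::-1][:4]:
        if cv2.contourArea(k)>40:print(n,int(cv2.contourArea(k)),(cv2.approxPolyDP(k,1.2,True)[:,0]+[x0,y0]).tolist())
E
python3 - <<'E'
from h import *
st();scp();scp('top',(365,140,412,215))
o=robot.get_obs();p=o["tool_pos"]+[-.003,0,.019];print("pivot px",proj('side',p).round(1));a=np.radians(9)
for t in np.radians([0,15,30,45,60]):
    f=lambda x,z,y=-.027:proj('side',p+np.array([np.cos(a),np.sin(a),0])*(x*np.cos(t)-z*np.sin(t))+np.array([-np.sin(a),np.cos(a),0])*y+[0,0,x*np.sin(t)+z*np.cos(t)]).round(0).astype(int).tolist()
    print(np.degrees(t).round(),"rearbot",f(.035,-.042),"reartop",f(.035,.028),"lip",f(-.078,.011),"frontbot",f(-.019,-.042))
E
```

```text
t 21.77 tcp [ 0.637  -0.2579  0.0285] rot deg [167.7   4.7 100.4] F [-0.6  0.3 -1.8] w 0.0529 q [-0.41  0.49 -0.3   0.56  0.05 -0.6 ]
side 799 [[420, 254], [412, 245], [409, 244], [409, 247], [406, 248], [407, 256], [401, 259], [399, 257], [399, 252], [397, 251], [395, 242], [392, 241], [386, 248], [389, 253], [380, 256], [382, 264], [378, 266], [377, 269], [382, 277], [409, 269]]
side 580 [[346, 180], [349, 187], [352, 188], [357, 200], [362, 202], [360, 205], [363, 210], [376, 210], [376, 200], [373, 192], [373, 185], [370, 183], [371, 180]]
side 193 [[343, 274], [345, 279], [364, 278], [364, 273], [356, 268], [350, 268]]
side 162 [[306, 180], [307, 191], [318, 192], [320, 190], [320, 180]]
pivot px [398.9 255.7]
0.0 rearbot [413, 272] reartop [415, 251] lip [376, 261] frontbot [395, 274]
15.0 rearbot [416, 268] reartop [413, 249] lip [375, 268] frontbot [398, 275]
30.0 rearbot [419, 264] reartop [409, 248] lip [376, 273] frontbot [402, 274]
45.0 rearbot [421, 260] reartop [405, 248] lip [380, 278] frontbot [406, 273]
60.0 rearbot [421, 256] reartop [401, 248] lip [384, 281] frontbot [410, 271]
```

The contour matches about 55° tilt with the lip on the bench. I'll let go so it rests on its chute (about 40°), then regrip farther back and lower, where pressing down rights it.

move_arm(
  dp=[
    [0,-0.4,0.4],
    [0,0,0],
    [0,0,0],
    [0,0,0],
    [0,0,0],
    [0,0,0],
  ],
  roll=[0,0,0,0,0,0],
  jaw=0,
)

```text
time_s: 22.37
tool_pos: [0.6334, -0.2587, 0.0235]
eef_rot: [2.927, 0.082, 1.753]
wrist_force: [0.1, 0.7, -0.6]
width: 0.0857
```

Run:
```python
from h import *
st();scp();scp('top',(365,130,412,215))
print([onz('top',p,.04).round(3).tolist() for p in ((437,115),(449,170))])
```

```text
t 22.37 tcp [ 0.6334 -0.2587  0.0235] rot deg [167.7   4.7 100.4] F [ 0.1  0.7 -0.6] w 0.0857 q [-0.42  0.49 -0.31  0.54  0.05 -0.6 ]
side 781 [[425, 251], [423, 247], [420, 249], [418, 246], [420, 244], [418, 242], [408, 243], [410, 248], [406, 251], [407, 259], [401, 261], [398, 258], [399, 252], [394, 248], [392, 248], [387, 256], [384, 256], [387, 264], [406, 274], [410, 274], [424, 270]]
side 527 [[346, 180], [349, 187], [352, 188], [352, 191], [358, 200], [357, 202], [361, 202], [360, 205], [363, 210], [374, 210], [374, 198], [372, 195], [371, 186], [368, 185], [369, 180]]
side 192 [[343, 274], [345, 279], [364, 278], [364, 273], [356, 268], [350, 268]]
side 162 [[306, 180], [307, 191], [318, 192], [320, 190], [320, 180]]
top 101 [[375, 130], [378, 144], [381, 144], [385, 137], [383, 130]]
[[0.728, -0.425, 0.04], [0.555, -0.452, 0.04]]
```

The contour now has base corners at (424,270) and (406,274), back top at (425,251) and lip at (384,256). That is the original upright outline shifted by +35 px, so the scoop righted itself. Withdrawing upward.

move_arm(
  dp=[
    [0,0,-1],
    [0,0,-2],
    [0,0,-3],
    [0,0,-3],
    [0,0,-3],
    [0,0,-3],
    [0,0,-3],
    [0,0,-2],
    [0,0,0],
    [0,0,0],
  ],
  roll=[0,0,0,0,0,0,0,0,0,0],
)

```text
time_s: 23.3
tool_pos: [0.5844, -0.2495, 0.2329]
eef_rot: [2.927, 0.082, 1.753]
wrist_force: [-1.0, 0.8, -0.2]
width: 0.0852
```

Run:
```python
from h import *
st([.52,-.1,.25],9);scp();scp('top',(365,130,412,215))
im=robot.camera('top');cv2.imwrite('pics/t11.png',im[:,:,::-1])
im=robot.camera('wrist');cv2.imwrite('pics/w11.png',im[:,:,::-1])
```

```text
t 23.3 tcp [ 0.5844 -0.2495  0.2329] rot deg [167.7   4.7 100.4] F [-1.   0.8 -0.2] w 0.0852 q [-0.44  0.26 -0.08  1.    0.06 -0.62]
dp cm [15.67 -2.91 -3.71]
roll 91.4
side 1363 [[346, 180], [349, 187], [352, 188], [357, 200], [362, 202], [360, 205], [367, 207], [369, 210], [371, 208], [375, 210], [386, 210], [390, 207], [404, 208], [408, 205], [414, 205], [413, 199], [409, 197], [400, 187], [398, 180], [394, 180], [395, 188], [391, 191], [386, 189], [387, 187], [385, 185], [385, 180]]
side 915 [[424, 271], [426, 251], [425, 249], [423, 252], [421, 251], [422, 246], [419, 242], [402, 244], [401, 251], [393, 247], [386, 256], [382, 252], [388, 263], [406, 274]]
side 192 [[343, 274], [345, 279], [364, 278], [363, 272], [356, 268], [350, 268]]
side 162 [[306, 180], [307, 191], [318, 192], [320, 190], [320, 180]]
top 139 [[375, 130], [378, 143], [377, 145], [386, 145], [387, 142], [385, 140], [383, 130]]
```

Run:
```python
from h import *
r=onz('side',(424,271),0);f=onz('side',(406,274),0);print("rear/front bottom -y corners",r.round(3),f.round(3),np.linalg.norm(r-f).round(3))
a=np.radians(9);C=(r+f)/2+.027*np.array([-np.sin(a),np.cos(a),0]);print("scoop c",C.round(3))
im=cv2.imread('pics/w11.png');w1=cv2.imread('pics/w1.png')
p=robot.camera_params("wrist");K=np.array(p["camera_matrix"]);o=robot.get_obs()
T=np.eye(4);T[:3,:3]=Ro.from_euler("xyz",o["eef_rot"]).as_matrix();T[:3,3]=o["tool_pos"];E=T@np.array(p["mount"])
def pw(P):
    c=(E[:3,:3].T@(P-E[:3,3]))*[1,-1,-1];u=K@c;return u[:2]/u[2]
ux=np.array([np.cos(a),np.sin(a),0]);uy=np.array([-np.sin(a),np.cos(a),0])
q=np.array([pw(C+ux*x+uy*y+[0,0,.012]) for x,y in((.024,.024),(.024,-.024),(-.024,-.024),(-.024,.024))]);print(q.round(0).tolist())
m=np.zeros(im.shape[:2],np.uint8);cv2.fillPoly(m,[q.astype(int)],1)
g=cv2.cvtColor(im,6);print("scoop floor: median",np.median(g[m>0]),"dark frac",(g[m>0]<60).mean())
g1=cv2.cvtColor(w1,6);print("before: dark frac",(g1[165:207,297:336]<60).mean())
```

```text
rear/front bottom -y corners [ 0.708 -0.27   0.   ] [ 0.653 -0.281  0.   ] 0.056
scoop c [ 0.676 -0.249  0.   ]
[[337.0, 211.0], [303.0, 209.0], [303.0, 178.0], [339.0, 180.0]]
scoop floor: median 236.0 dark frac 0.0
before: dark frac 0.036019536019536016
```

The scoop is upright at about (0.676,-0.249) and its floor is bright, so it's empty. Next the lid: roll the tool about 91° so the jaws open across the bar, half-closed to fit the 45 mm gap.

move_arm(
  dp=[
    [0,0,-0.5],
    [0,0,0],
    [0,0,0],
    [0,0,0],
    [0,0,0],
    [0,0,0],
    [0,0,0],
    [0,0,0],
    [0,0,0],
    [0,0,0],
  ],
  roll=[7,7,7,7,7,7,7,7,7,7],
  jaw=0.55,
)

```text
time_s: 24.33
tool_pos: [0.5733, -0.2436, 0.2111]
eef_rot: [3.03, -0.152, 0.519]
wrist_force: [0.4, 0.7, -0.4]
width: 0.0382
```

move_arm(
  dp=[
    [0,0,0],
    [0,0,0],
    [0,0,0],
    [0,0,0],
    [0,0,0],
  ],
  roll=[7,7,6,0,0],
)

```text
time_s: 24.75
tool_pos: [0.5687, -0.241, 0.1996]
eef_rot: [3.102, -0.165, 0.154]
wrist_force: [-0.1, -0.6, 0.6]
width: 0.0385
```

```bash
python3 -c "
from h import *
st([.487,0,.21],9)"
```

```text
t 24.75 tcp [ 0.5687 -0.241   0.1996] rot deg [177.7  -9.5   8.8] F [-0.1 -0.6  0.6] w 0.0385 q [-0.43  0.29 -0.11  1.    0.06  0.99]
dp cm [ -4.15 -24.98  -2.75]
roll -0.2
```

move_arm(
  dp=[
    [-0.6,-3.5,-0.6],
    [-0.7,-4,-0.6],
    [-0.7,-4,-0.4],
    [-0.7,-4,-0.4],
    [-0.7,-4,-0.3],
    [-0.7,-3,0],
    [0,-1,0],
    [0,0,0],
    [0,0,0],
  ],
  roll=[0,0,0,0,0,0,0,0,0],
)

```text
time_s: 25.5
tool_pos: [0.483, -0.008, 0.1971]
eef_rot: [3.102, -0.153, 0.174]
wrist_force: [0.1, -0.9, -0.3]
width: 0.0388
```

Run:
```python
from h import *
st([.487,0,.16],9)
im=robot.camera('wrist');cv2.imwrite('pics/w12.png',im[:,:,::-1])
g=cv2.cvtColor(im,cv2.COLOR_RGB2GRAY)
p=robot.camera_params("wrist");K=np.array(p["camera_matrix"]);o=robot.get_obs()
T=np.eye(4);T[:3,:3]=Ro.from_euler("xyz",o["eef_rot"]).as_matrix();T[:3,3]=o["tool_pos"];E=T@np.array(p["mount"])
def pw(P):
    c=(E[:3,:3].T@(np.array(P)-E[:3,3]))*[1,-1,-1];u=K@c;return u[:2]/u[2]
print("handle px",pw([.487,0,.103]).round(1),"+y",pw([.48,.045,.103]).round(1),"-y",pw([.494,-.045,.103]).round(1))
# intensity profile along chest x through bar, at 3 y offsets
a=np.radians(9);ux=np.array([np.cos(a),np.sin(a),0]);uy=np.array([-np.sin(a),np.cos(a),0])
for y in(-.035,-.015,.015,.035):
    v=[]
    for x in np.arange(-.03,.0501,.003):
        u=pw(np.array([.487,0,.103])+ux*x+uy*y).round().astype(int)
        v.append(int(g[u[1],u[0]]) if 0<=u[1]<400 and 0<=u[0]<640 else -1)
    print(y,v)
```

```text
t 25.5 tcp [ 0.483  -0.008   0.1971] rot deg [177.7  -8.8  10. ] F [ 0.1 -0.9 -0.3] w 0.0388 q [-0.01  0.07 -0.41  0.94 -0.01  1.39]
dp cm [-0.04 -0.87  3.71]
roll 1.0
handle px [310.4 177. ] +y [310.9 124.8] -y [310.  224.4]
-0.035 [131, 130, 127, 133, 127, 125, 118, 128, 125, 92, 109, 104, 83, 137, 139, 129, 132, 127, 101, 88, 88, 90, 93, 89, 89, 94, 178]
-0.015 [127, 129, 128, 125, 130, 127, 120, 116, 122, 93, 110, 100, 84, 130, 133, 138, 129, 130, 117, 84, 84, 92, 95, 94, 95, 97, 189]
0.015 [131, 129, 126, 127, 126, 124, 126, 121, 101, 70, 76, 74, 73, 128, 131, 127, 137, 139, 108, 87, 91, 89, 95, 93, 96, 113, 125]
0.035 [75, 81, 104, 82, 97, 96, 110, 105, 79, 66, 71, 69, 78, 85, 87, 88, 86, 87, 85, 80, 83, 82, 90, 89, 88, 97, 126]
```

move_arm(
  dp=[
    [0,-0.7,1.5],
    [-0.1,-0.2,1.5],
    [0,0,1.5],
    [0,0,1],
    [0,0,0],
    [0,0,0],
  ],
  roll=[1,0,0,0,0,0],
)

```text
time_s: 26.05
tool_pos: [0.4946, -0.0072, 0.1407]
eef_rot: [3.102, -0.157, 0.15]
wrist_force: [-0.2, -0.4, 0.6]
width: 0.0386
```

```bash
python3 -c "
from h import *
st([.4915,0,.081],9)"
```

```text
t 26.05 tcp [ 0.4946 -0.0072  0.1407] rot deg [177.7  -9.    8.6] F [-0.2 -0.4  0.6] w 0.0386 q [-0.    0.12 -0.5   0.79 -0.02  1.42]
dp cm [-1.13 -0.99  5.83]
roll -0.4
```

move_arm(
  dp=[
    [-1.2,-0.8,0],
    [-0.4,-0.3,0.6],
    [0,0,1.2],
    [0,0,1],
    [0,0,0],
    [0,0,0],
  ],
  roll=[0,0,0,0,0,0],
)

```text
time_s: 26.55
tool_pos: [0.4864, -0.0029, 0.112]
eef_rot: [3.099, -0.163, 0.146]
wrist_force: [0.2, 0.8, 0.1]
width: 0.0386
```

```bash
python3 -c "
from h import *
st([.4915,0,.081],9)"
```

```text
t 26.55 tcp [ 0.4864 -0.0029  0.112 ] rot deg [177.5  -9.3   8.4] F [0.2 0.8 0.1] w 0.0386 q [ 0.01  0.13 -0.57  0.7  -0.02  1.44]
dp cm [ 0.03 -0.35  3.13]
roll -0.6
```

move_arm(
  dp=[
    [-0.1,-0.2,1],
    [-0.1,0,1],
    [0,0,0.8],
    [0,0,0],
    [0,0,0],
  ],
  roll=[0,0,0,0,0],
)

```text
time_s: 26.97
tool_pos: [0.4931, -0.0029, 0.0867]
eef_rot: [3.097, -0.17, 0.145]
wrist_force: [1.1, -0.4, 0.9]
width: 0.0384
```

```bash
python3 -c "
from h import *
st([.4915,0,.081],9)"
```

```text
t 26.97 tcp [ 0.4931 -0.0029  0.0867] rot deg [177.5  -9.7   8.3] F [ 1.1 -0.4  0.9] w 0.0384 q [ 0.01  0.17 -0.61  0.62 -0.02  1.44]
dp cm [-0.21 -0.33  0.52]
roll -0.7
```

Close on the bar, with a grip a little firmer.

move_arm(
  dp=[
    [-0.1,0,0.4],
    [0,0,0.2],
    [0,0,0],
    [0,0,0],
    [0,0,0],
    [0,0,0],
  ],
  roll=[0,0,0,0,0,0],
  jaw=1,
  newtons=40,
)

```text
time_s: 27.47
tool_pos: [0.4948, -0.0033, 0.0821]
eef_rot: [3.097, -0.173, 0.145]
wrist_force: [0.8, -0.2, -0.5]
width: 0.0002
```

```bash
python3 -c "
from h import *
st()"
```

```text
t 27.47 tcp [ 0.4948 -0.0033  0.0821] rot deg [177.4  -9.9   8.3] F [ 0.8 -0.2 -0.5] w 0.0002 q [ 0.01  0.17 -0.62  0.6  -0.02  1.44]
```

Run:
```python
from h import *
s=lambda u,v:(270+u/3.7,150+v/3.7)
for p in((247,147),(275,193)):print("s1 bar end on z=.103",onz('side',s(*p),.103).round(4))
st()
o=robot.get_obs();g=cv2.cvtColor(robot.camera('side'),cv2.COLOR_RGB2GRAY)
R=Ro.from_euler("xyz",o["eef_rot"]).as_matrix();G=o["tool_pos"]-.019*R[:,2];print("grasp pt",G.round(4),"px side tip",proj('side',o["tool_pos"]).round(1),"grasp",proj('side',G).round(1))
print("pred handle px",[proj('side',p).round(1).tolist() for p in([.4807,.05,.103],[.4885,0,.103],[.4963,-.05,.103])])
print("cols 330..364 rows 180..212")
for r in range(180,213,1):print(r,' '.join('%3d'%v for v in g[r,330:364]))
```

```text
s1 bar end on z=.103 [0.4807 0.0451 0.103 ]
s1 bar end on z=.103 [ 0.4978 -0.0404  0.103 ]
t 27.47 tcp [ 0.4948 -0.0033  0.0821] rot deg [177.4  -9.9   8.3] F [ 0.8 -0.2 -0.5] w 0.0002 q [ 0.01  0.17 -0.62  0.6  -0.02  1.44]
grasp pt [ 0.4915 -0.0029  0.1008] px side tip [342.1 202.2] grasp [341.2 197.2]
pred handle px [[336.6, 189.1], [340.3, 196.1], [344.1, 203.7]]
cols 330..364 rows 180..212
180  26  59  81  50  26  29  28  31  51  44  30  31  33  32  33  30  22  26   7 151 216 204 204 208 214 219 216 230 228 238 239 232 232 236
181  29  24  20  26  30  36  27  33  35  36  23  35  37  29  32  23  49  84 118 219 247 238 235 233 234 232 229 230 228 226 226 226 227 227
182  34  25  29  28  29  32  28  27  50  51  29  35  35  33  33  60 109 192 228 235 235 231 230 229 226 227 224 226 226 224 223 225 225 225
183  28  26  30  28  26  30  37  30  41  38  19  27  26  26  57  78  96 207 247 237 232 229 230 227 227 228 226 228 226 225 226 225 225 225
184  33  22  22  23  20  31  31  34  33  23  29  36  41  31  75  83  71 128 217 237 235 234 234 229 227 228 228 225 227 224 225 224 224 225
18
[... 3217 characters left out ...]

208  74  75  69  74  65  70  70  70  67  69  70  64  66  76  75  78  78  76  76  80  82  81  83  83  89  91  97  79  79  86  91 109 195 239
209  75  74  73  69  76  70  66  68  71  72  70  67  68  70  71  74  79  73  75  80  84  79  74  82  93  93  85  78  86  84  81  81 141 193
210  74  68  69  66  70  68  70  67  68  72  68  69  68  68  71  67  74  78  83  74  75  77  86  86  88  94  83  73  82  89  91  90  97 128
211  92  90  78  77  75  70  59  66  64  67  71  68  67  68  70  78  76  73  77  80  79  77  83  92  87  90  81  79  87  89  91  86  86 113
212 119 120 111 107  98  96  86  80  75  70  72  60  63  67  67  71  76  75  75  74  80  80  86  90  92  89  82  80  89  90  91  86  93 112
```

The jaws closed fully, so the bar was not between them. In the side image the finger tips end at row ~195, just at the bar's top, so they are too high. I'll reopen, go about 2 cm deeper, and close again.

move_arm(
  dp=[
    [0,0,0],
    [0,0,0],
    [0,0,0],
    [0,0,0],
    [-0.2,0,0.8],
    [-0.2,0,0.8],
    [0,0,0],
    [0,0,0],
  ],
  roll=[0,0,0,0,0,0,0,0],
  jaw=0.55,
)

```text
time_s: 28.18
tool_pos: [0.4938, -0.0042, 0.0642]
eef_rot: [3.097, -0.174, 0.145]
wrist_force: [0.2, -0.3, -0.3]
width: 0.0386
```

Run:
```python
from h import *
st()
g=cv2.cvtColor(robot.camera('side'),cv2.COLOR_RGB2GRAY)
for r in range(184,212,2):print(r,' '.join('%3d'%v for v in g[r,324:362]))
```

```text
t 28.18 tcp [ 0.4938 -0.0042  0.0642] rot deg [177.4 -10.    8.3] F [ 0.2 -0.3 -0.3] w 0.0386 q [ 0.01  0.19 -0.65  0.55 -0.02  1.43]
184 100 139 144 134  79  19  29  36  32  53 120 132 101  90  90  87  85  85  91  91  54  23  36  33  36  32  33  28   8  56 184 233 230 227 227 227 225 224
186  32  75  96  86  53  28  27  31  22 101 147 126  93  89  93  93  82  84  81  76  49  29  31  36  30  45  90 129 176 229 236 227 227 227 228 225 227 226
188  34  43  39  36  30  33  32  30  31 118 152  99  51  53  56  62  67  63  65  70  42  24  82  92  39  48 171 226 233 236 234 231 229 227 228 226 226 225
190  22  27  27  32  29  30  37  27  25 119 144  91  42  51  53  51  57  69  68  75  63  28 141 146  58  29  69 186 208 181 185 183 181 218 233 228 228 224
192 126 125 137 148 118  48  27  44 105 109 127 137  84  43  54  57  68  91  92  92  75  28  77 152 114  18  64  86 107 116 120 113 111  97 193 234 229 227
194 146 144 139 147 159 109  11  38 121 114 114 145 133 101  62  52  51  63  89  94  90  53  57 154 128  28  56  74  70  87 113 103 172 204 225 232 228 228
196 142 143 143 147 156 123  4
[... 517 characters left out ...]
 113 128 113 117 122 128 117 126 120 121 114 111 106 101  95 101 177 218 226
204  72  64  64  70  69  69  69  66  65  62  64  61  59  62  65  59  60  57  64  67  82  76  74  76  67  70  72  68  59  62  61  71  75  71  69 137 219 235
206  73  71  70  73  71  69  77  75  70  69  73  66  66  68  69  65  71  63  62  63  71  76  74  79  89  95  85  79  74  88  93  89  92  82  79  74 114 212
208  71  71  68  73  74  74  72  71  69  72  74  68  66  69  70  64  67  66  68  70  72  73  78  73  85  92  87  73  76  84  88  94  91  83  83  84  95 107
210  99  92  86  78  75  69  71  72  67  66  70  65  64  68  67  72  71  61  64  67  73  70  80  73  80  86  84  80  80  86  89  88  86  69  81  89  86  83
```

The left finger tip is now at (332,200) and the right at (347,198), with the bar between them at about (340,196). Closing.

move_arm(
  dp=[
    [0,0,0],
    [0,0,0],
    [0,0,0],
    [0,0,0],
    [0,0,0],
    [0,0,0],
  ],
  roll=[0,0,0,0,0,0],
  jaw=1,
  newtons=40,
)

```text
time_s: 28.73
tool_pos: [0.4953, -0.0039, 0.0646]
eef_rot: [3.097, -0.176, 0.147]
wrist_force: [1.0, -0.8, -1.6]
width: 0.0102
```

The bar is gripped (10 mm opening). Lifting along the hinge arc.

move_arm(
  dp=[
    [0.4,0,-1.2],
    [0.5,0,-1.8],
    [0.65,0,-1.8],
    [0.8,0,-1.7],
    [0,0,0],
  ],
  roll=[0,0,0,0,0],
)

```text
time_s: 29.15
tool_pos: [0.507, -0.0022, 0.134]
eef_rot: [3.089, -0.174, 0.146]
wrist_force: [-0.6, 1.5, -1.9]
width: 0.0101
```

```bash
cat >> h.py <<'E'
def lid():
    st();o=robot.get_obs();d=o["tool_pos"]-[.4953,-.0039,.0646];a=np.radians(9)
    dx=1e3*(d[0]*np.cos(a)+d[1]*np.sin(a));dy=1e3*(-d[0]*np.sin(a)+d[1]*np.cos(a));dz=1e3*d[2]
    ph=np.arctan2(dz+3,215-dx);print("dx,dy,dz",np.round([dx,dy,dz],1),"phi",np.degrees(ph).round(1),"R",round(np.hypot(dz+3,215-dx),1))
    t=np.radians(np.arange(10,55,5)+.8)
    R=Ro.from_euler("xyz",o["eef_rot"]).as_matrix()
    for q in (np.degrees(ph)+10,np.degrees(ph)+20,50.8):
        q=np.radians(q);D=np.array([215-215*np.cos(q)-dx,-dy,215*np.sin(q)-3-dz])/10
        W=np.array([D[0]*np.cos(a)-D[1]*np.sin(a),D[0]*np.sin(a)+D[1]*np.cos(a),D[2]]);print("to",np.degrees(q).round(1),"dp",(R.T@W).round(2))
E
python3 -c "
from h import *
lid()"
```

```text
t 29.15 tcp [ 0.507  -0.0022  0.134 ] rot deg [177.  -10.    8.4] F [-0.6  1.5 -1.9] w 0.0101 q [ 0.02  0.14 -0.51  0.75 -0.03  1.44]
dx,dy,dz [11.9 -0.1 69.4] phi 19.6 R 215.7
to 29.6 dp [ 2.18  0.13 -3.05]
to 39.6 dp [ 4.81  0.24 -5.72]
to 50.8 dp [ 8.25  0.34 -8.11]
```

move_arm(
  dp=[
    [0.9,0,-1.3],
    [1.2,0.1,-1.5],
    [1.3,0.1,-1.4],
    [1.3,0.1,-1.2],
    [0,0,0],
    [0,0,0],
  ],
  roll=[0,0,0,0,0,0],
)

```text
time_s: 29.65
tool_pos: [0.5343, 0.0025, 0.1901]
eef_rot: [3.091, -0.153, 0.147]
wrist_force: [0.2, -1.3, -3.1]
width: 0.0102
```

```bash
python3 -c "
from h import *
lid()"
```

```text
t 29.65 tcp [0.5343 0.0025 0.1901] rot deg [177.1  -8.8   8.4] F [ 0.2 -1.3 -3.1] w 0.0102 q [ 0.03  0.16 -0.32  0.93 -0.03  1.45]
dx,dy,dz [ 39.6   0.2 125.5] phi 36.2 R 217.5
to 46.2 dp [ 3.04  0.11 -2.23]
to 56.2 dp [ 6.29  0.18 -4.11]
to 50.8 dp [ 4.49  0.14 -3.16]
```

move_arm(
  dp=[
    [1.2,0,-1.0],
    [1.3,0.1,-0.9],
    [1.2,0,-0.8],
    [0.6,0,-0.4],
    [0,0,0],
    [0,0,0],
  ],
  roll=[0,0,0,0,0,0],
)

```text
time_s: 30.15
tool_pos: [0.5556, 0.0061, 0.2173]
eef_rot: [3.09, -0.12, 0.146]
wrist_force: [-1.9, -1.3, 0.9]
width: 0.0104
```

```bash
python3 -c "
from h import *
lid()"
```

```text
t 30.15 tcp [0.5556 0.0061 0.2173] rot deg [177.1  -6.9   8.4] F [-1.9 -1.3  0.9] w 0.0104 q [ 0.03  0.21 -0.18  1.06 -0.04  1.46]
dx,dy,dz [ 61.2   0.5 152.7] phi 45.3 R 218.9
to 55.3 dp [ 3.39  0.1  -1.72]
to 65.3 dp [ 6.84  0.14 -3.17]
to 50.8 dp [ 1.91  0.07 -0.87]
```

move_arm(
  dp=[
    [1.0,0,-0.7],
    [0.9,0,-0.6],
    [0,0,0],
    [0,0,0],
    [0,0,0],
  ],
  roll=[0,0,0,0,0],
)

```text
time_s: 30.57
tool_pos: [0.565, 0.0076, 0.2268]
eef_rot: [3.09, -0.106, 0.145]
wrist_force: [-2.4, -0.7, 1.5]
width: 0.0101
```

Run:
```python
from h import *
lid()
im=robot.camera('side')[:,:,::-1];cv2.imwrite('pics/s13.png',im)
c=im[130:240,330:440].astype(int)
m=((c.mean(2)>185)&(c.max(2)-c.min(2)<30)).astype(np.uint8)
for k in sorted(cv2.findContours(m,0,2)[0],key=cv2.contourArea)[::-1][:2]:print(int(cv2.contourArea(k)),(cv2.approxPolyDP(k,1.5,True)[:,0]+[330,130]).tolist())
a=np.radians(9);X=lambda x,y,z:np.array([.604+x*np.cos(a)-y*np.sin(a),.088+x*np.sin(a)+y*np.cos(a),z])
for d in(40,45,50,55,60):
    t=np.radians(d);f=lambda y:proj('side',X(.085-.17*np.cos(t)-.006*np.sin(t),y,.1+.17*np.sin(t)+.006*np.cos(t)*0)).round(1).tolist()
    print(d,"front corners",f(-.17),f(.032),"hinge",proj('side',X(.085,-.17,.1)).round(1).tolist(),proj('side',X(.085,.032,.1)).round(1).tolist())
scp('side',(370,235,435,280))
```

```text
t 30.57 tcp [0.565  0.0076 0.2268] rot deg [177.   -6.1   8.3] F [-2.4 -0.7  1.5] w 0.0101 q [ 0.04  0.23 -0.12  1.11 -0.04  1.47]
dx,dy,dz [ 70.7   0.5 162.2] phi 48.9 R 219.4
to 58.9 dp [ 3.5   0.08 -1.52]
to 68.9 dp [ 7.02  0.11 -2.8 ]
to 50.8 dp [ 0.85  0.04 -0.05]
575 [[382, 130], [381, 139], [422, 138], [427, 146], [439, 145], [439, 130]]
117 [[429, 182], [428, 184], [435, 197], [439, 197], [439, 182]]
40 front corners [375.1, 178.0] [356.6, 151.8] hinge [413.9, 205.5] [392.2, 177.7]
45 front corners [378.4, 174.4] [359.5, 148.6] hinge [413.9, 205.5] [392.2, 177.7]
50 front corners [382.0, 171.0] [362.7, 145.5] hinge [413.9, 205.5] [392.2, 177.7]
55 front corners [386.0, 167.9] [366.1, 142.7] hinge [413.9, 205.5] [392.2, 177.7]
60 front corners [390.1, 165.1] [369.8, 140.2] hinge [413.9, 205.5] [392.2, 177.7]
side 923 [[424, 271], [426, 251], [419, 244], [419, 242], [402, 244], [401, 251], [393, 247], [387, 254], [383, 253], [391, 265], [406, 274]]
```

Run:
```python
from h import *
g=cv2.cvtColor(cv2.imread('pics/s13.png'),6)
a=np.radians(9);X=lambda x,y,z:np.array([.604+x*np.cos(a)-y*np.sin(a),.088+x*np.sin(a)+y*np.cos(a),z])
for d in range(36,64,2):
    t=np.radians(d);v=[]
    for r in np.arange(.06,.16,.012):
        u=proj('side',X(.085-r*np.cos(t),-.169,.1+r*np.sin(t)));v.append(int(cv2.getRectSubPix(g,(1,1),tuple(map(float,u)))[0,0]))
    print(d,v)
# toggles in tray, top view if clear
h=robot.camera('top');cv2.imwrite('pics/t13.png',h[:,:,::-1]);g=cv2.resize(cv2.cvtColor(h,cv2.COLOR_RGB2GRAY),None,fx=4,fy=4,interpolation=2)
m=np.zeros_like(g);pt=np.array([proj('top',X(*p)) for p in((-.03,.036,.025),(-.03,.164,.025),(-.077,.164,.025),(-.077,.036,.025))]);cv2.fillPoly(m,[(pt*4+1.5).astype(int)],1)
n,l,s,c=cv2.connectedComponentsWithStats(((g<60)&(m>0)).astype(np.uint8))
for i in range(1,n):
    if s[i,4]>40:
        d=onz('top',(c[i]-1.5)/4,.028)-[.604,.088,0];print("blob px",s[i,4]/16,"chest x,y mm",np.round(1e3*np.array([d[0]*np.cos(a)+d[1]*np.sin(a),-d[0]*np.sin(a)+d[1]*np.cos(a)])))
lid()
```

```text
36 [73, 72, 73, 73, 111, 106, 102, 104, 106]
38 [72, 74, 73, 72, 103, 106, 103, 104, 106]
40 [72, 74, 73, 74, 85, 105, 108, 105, 109]
42 [72, 70, 74, 73, 74, 107, 102, 105, 95]
44 [73, 71, 71, 72, 70, 103, 106, 105, 86]
46 [70, 71, 69, 70, 71, 89, 103, 98, 83]
48 [67, 69, 70, 66, 67, 74, 103, 83, 80]
50 [92, 99, 111, 122, 125, 133, 146, 150, 149]
52 [133, 151, 167, 175, 180, 181, 173, 170, 168]
54 [165, 174, 176, 171, 167, 166, 161, 163, 158]
56 [176, 171, 161, 160, 192, 196, 138, 136, 142]
58 [159, 153, 141, 140, 156, 143, 137, 135, 133]
60 [137, 130, 126, 133, 137, 138, 139, 142, 139]
62 [122, 123, 123, 129, 130, 132, 132, 135, 130]
blob px 73.5625 chest x,y mm [-55. 123.]
blob px 23.8125 chest x,y mm [-50. 157.]
t 30.72 tcp [0.5651 0.0076 0.2269] rot deg [177.   -6.1   8.3] F [-1.9 -1.  -0.1] w 0.0106 q [ 0.04  0.23 -0.12  1.11 -0.04  1.47]
dx,dy,dz [ 70.8   0.5 162.3] phi 48.9 R 219.4
to 58.9 dp [ 3.5   0.08 -1.51]
to 68.9 dp [ 7.02  0.11 -2.79]
to 50.8 dp [ 0.84  0.04 -0.04]
```

Lid angle checks at about 50° by both image and arm. One last check of the toggle count, from the earlier wrist picture taken over the tray.

Run:
```python
from h import *
p=robot.camera_params("wrist");K=np.array(p["camera_matrix"])
T=np.eye(4);T[:3,:3]=Ro.from_euler("xyz",[3.024,.017,1.71]).as_matrix();T[:3,3]=[.519,.173,.2116];E=T@np.array(p["mount"])
def pw(P):
    c=(E[:3,:3].T@(np.array(P)-E[:3,3]))*[1,-1,-1];u=K@c;return u[:2]/u[2]
a=np.radians(9);X=lambda x,y,z:np.array([.604+x*np.cos(a)-y*np.sin(a),.088+x*np.sin(a)+y*np.cos(a),z])
src=np.float32([pw(X(*q)) for q in((-.03,.168,.028),(-.03,.03,.028),(-.085,.03,.028),(-.085,.168,.028))]);print(src.round().tolist())
def strip(g,src,t):
    H=cv2.getPerspectiveTransform(np.float32(src),np.float32([[0,0],[276,0],[276,110],[0,110]]));w=cv2.warpPerspective(g,H,(277,111))
    b=cv2.morphologyEx((w<t).astype(np.uint8),cv2.MORPH_OPEN,np.ones((7,7)))
    n,l,s,c=cv2.connectedComponentsWithStats(b)
    for i in range(1,n):
        if s[i,4]>150:
            dt=cv2.distanceTransform((l==i).astype(np.uint8),2,3)
            print(t,"mm2",s[i,4]/4,"size mm",s[i,2]/2,s[i,3]/2,"x,y",(-30-c[i][1]/2).round(),(168-c[i][0]/2).round())
for t in(40,60):strip(cv2.cvtColor(cv2.imread('pics/w9.png'),6),src,t)
print("top t11");q=[proj('top',X(*v)) for v in((-.03,.168,.028),(-.03,.03,.028),(-.085,.03,.028),(-.085,.168,.028))]
for t in(40,75):strip(cv2.cvtColor(cv2.imread('pics/t11.png'),6),q,t)
# stray dark toggle-like blobs on the bench around the chest
im=cv2.imread('pics/t11.png');hs=cv2.cvtColor(im,6);hs0=cv2.cvtColor(cv2.imread('pics/top0.png'),6)
d=((hs<55)&(hs0>75)).astype(np.uint8)[60:230,180:420];n,l,s,c=cv2.connectedComponentsWithStats(d)
print("new dark",[(s[i,4].item(),(c[i]+[180,60]).round().tolist()) for i in range(1,n) if s[i,4]>8])
```

```text
[[383.0, 185.0], [269.0, 186.0], [265.0, 141.0], [385.0, 140.0]]
60 mm2 45.0 size mm 5.5 9.5 x,y -52.0 161.0
top t11
40 mm2 145.0 size mm 14.5 13.0 x,y -51.0 158.0
40 mm2 152.25 size mm 16.0 13.0 x,y -58.0 83.0
40 mm2 90.25 size mm 12.5 9.0 x,y -61.0 129.0
75 mm2 359.75 size mm 20.0 35.0 x,y -50.0 160.0
75 mm2 719.0 size mm 66.0 18.5 x,y -60.0 104.0
75 mm2 38.75 size mm 8.0 5.5 x,y -64.0 49.0
75 mm2 1315.0 size mm 138.5 10.5 x,y -80.0 97.0
new dark [(1145, [404.0, 149.0]), (1260, [335.0, 183.0]), (60, [242.0, 184.0]), (22, [224.0, 184.0]), (44, [418.0, 192.0]), (281, [406.0, 207.0]), (191, [308.0, 218.0]), (11, [330.0, 215.0]), (28, [326.0, 221.0])]
```

```bash
python3 -c "
from h import *
lid();print(robot.get_obs()['dq'].round(3));print(robot.hand_in())"
```

```text
t 30.72 tcp [0.5651 0.0076 0.2269] rot deg [177.   -6.1   8.3] F [-1.9 -1.  -0.1] w 0.0106 q [ 0.04  0.23 -0.12  1.11 -0.04  1.47]
dx,dy,dz [ 70.8   0.5 162.3] phi 48.9 R 219.4
to 58.9 dp [ 3.5   0.08 -1.51]
to 68.9 dp [ 7.02  0.11 -2.79]
to 50.8 dp [ 0.84  0.04 -0.04]
[-0.    -0.     0.01   0.002  0.001  0.   ]
the job is handed in; nothing more can be done
None
```

I poured the toggles into the tray with the lid shut and stood the empty scoop back on the bench. The job is handed in at 30.7 s, with the gripper holding the lid at about 50°. I could not fully confirm that all six toggles are in the tray.

**How it went:**
- **Pouring:** The tool could not be tilted by command. I gripped the scoop forward of centre and pivoted it in the fingers against the tray's rim and front wall, to about 85°.
- **Standing the scoop:** Righting it over the tray rim failed. Pressing its lip on the bench and letting go did stand it upright, at about (0.68, -0.25), roughly 11 cm farther from the robot than it started.
- **Forces:** One badly placed press on the rim peaked at 64 N at the wrist, below the 120 N limit. I backed off and repositioned.
- **Lid:** The first grip on the handle closed on nothing because the fingers were too high. The second try, about 2 cm deeper, held the bar.

**Last checks:**
- **Lid angle:** The arm's position gives about 48–49°, and the lid edge in the side picture about 50°. The arm is still, the bar is between the fingers (10 mm opening), and the wrist force is small.
- **Scoop:** Its outline in the side view is upright, and its floor looks empty.
- **Toggles:** The last tray picture I viewed seemed to show six along the front wall. The mask check afterwards found one blob at one end, a merged group of about three or four, and a partly hidden one at the other end. That makes five or six. I saw no stray toggles, though the masks do not rule one out.
- **Other things on the bench:** I saw no contact with them, but did not re-measure their positions.

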